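Take a loudspeaker sample apart onto its test stations

ROBOT

A 6-joint arm with a two-finger parallel gripper is mounted at the origin on the work surface. World frame = base frame: x ahead of the robot, y to its left, z up, the work surface at z = 0. Lengths are in m, angles in degrees, forces in N, time in s.
With the tool pointing down it reaches from about 0.4 to 0.825 m from the base axis. Payload 7 kg.
Tool frame: the origin (TCP) lies midway between the tips of the shut fingers; the grasp point (between the pads) lies 19 mm behind it (r.grasp_offset is the distance from the TCP to the grasp point, in m); z points along the fingers, x is the direction in which the jaws open and shut, and the axes are right-handed (so a half turn about z gives the same grasp; the last joint's range is limited). The gripper opens to 88 mm and grips with 3 to 60 N. Pads are 19 mm wide; open, the fingers measure 130 mm over their backs; the gripper's body (78 mm by 193 mm) begins 47 mm behind the grasp point.
Start: joints at [-58.321, 20.546, 0.682, 0, -70.136, -16.507], TCP at [0.177, -0.651, 0.227] pointing down, gripper open.
Joint ranges: [-176.03, 176.03], [-82.01, 121.73], [-58.28, 71.71], [-173.87, 95.51], [-174.79, -0.11], [-173.66, 173.66]. Speed limits (degrees/s): [136.94, 136.94, 172.46, 180, 180, 180].

INTERFACE

Orientations are given as [roll, pitch, yaw] about the fixed x, y, z axes, in that order (R = Rz(yaw) Ry(pitch) Rx(roll)).
In Python, from plant import r gives the robot as it stands.
- The arm moves only by the tool step_arm, never from a script. Its argument "deltas" is a list of rows, each a list of 7 numbers: the turn, a rotation vector about the tool's x, y, z in rad, then the shift along the tool's x, y, z in mm, then the opening, from -1 (shut) to 1 (fully open), so that 0 is half open. In form: [[ax, ay, az, x, y, z, grip], ...]. A call has 1 to 10 rows; each row shifts and turns the pose as measured when the row begins, along the tool's axes as they then stand; what a row does not reach is not made up. A row lasts 1/10 s, in which the tool goes at most 50 mm and 8.59 degrees, less where a joint would pass 70% of its speed; a pose out of reach is approached as far as the arm can. A call with a gripper value outside its range is refused whole. The fingers move at their own pace and stop on an object; "squeeze" is the grip in N (left out, the last holds). Time passes only in rows, so rows that do not move let the fingers close. It gives the time, the measured TCP pose, the force and the opening at its end, in the units of the state.
- r.get_state(): the state, without advancing time (a new reading comes with each control period).
- r.capture(name): name is "scene" or "top"; returns the picture (400x640x3 uint8, red, green, blue); there is no depth.
- r.camera_info(name): a dict with "vertical_fov" (degrees; the focal length in pixels is half the picture's height over the tangent of half this angle, whatever the lens; pixels are square), "cx", "cy" (the principal point, pixels), "view" (4x4, takes a point from world to camera coordinates). Camera axes: x right, y down, z forward; pixel columns grow to the right and rows downward; lengths in m; the calibration is good to about 2 mm. A picture is of the moment at which its call begins. camera_info takes no time and is no camera call.
- r.close_job(): hands the job in, once; it reports no verdict.
The state is a dict: "time_s": time; "joints": joint angles; "qd": joint speeds; "joint_torque": joint torques, N m; "tcp_pos": TCP position; "eef_rot": TCP orientation; "contact_force": force on the tool from outside, world axes, zero at the start; "moment": the same for the moment, N m; "gripper_width": finger opening in m.
Only numpy, scipy, OpenCV 4.12 (cv2) and the standard library are available. Lean on these libraries where they do the work, as an engineer would, in place of code of your own. Each camera call takes 0.05 s, during which the arm holds its last target.

TASK

Take the stack of loudspeaker parts apart from the top down, one part at a time, and set each on its own station before taking the next: the white dome on the top of the small pedestal, the silver driver inside the round dark wooden tray, the black grommet over the upright post and down on its base, and the iron back plate in the middle of the scale's pan. Keep every part upright as it was in the stack, centre it well, lower it instead of dropping it, and leave what remains of the stack where it stands until its turn.

Things in the scene. Friction and masses are not known exactly. Their poses are not given: they have to be found in the camera images.
- dome: white polymer tweeter dome, 28 mm across and 16 mm high: straight round side for the lowest 8 mm, rounded above; about 12 g. On top of the stack at the start (its underside 54 mm above the bench). Origin at the centre of its flat underside, z up.
- driver: silver round coaxial loudspeaker driver, 24 mm high, standing on its magnet (40 mm across, lowest 10 mm), waist 32 mm, then a flange 44 mm across with a straight side from 16 to 24 mm above its underside: grip it by this flange; about 110 g. Second from the top of the stack, on the grommet (underside 30 mm above the bench). Origin at the centre of its underside, z up.
- grommet: black nylon ring, 56 mm outside, 28 mm hole, 16 mm high, about 35 g. Third from the top, lying on the plate (underside 14 mm above the bench). Origin at the centre of its underside, z up.
- plate: dull dark iron back plate, a rectangle 84 mm (its x) by 60 mm (its y), 14 mm thick, about 0.5 kg; lies flat on the bench at the bottom of the stack. Origin at the centre of its underside, z up. Grip it across the 60 mm width. In the stack each part lies within about 4 mm of the centre of the one below it.
- pedestal: place of the dome: fixed inspection pedestal, round foot 64 mm across and 8 mm high, stem 20 mm across, flat round top 48 mm across at 36 mm above the bench. Origin on its axis at bench level, z up.
- tray: place of the driver: fixed round dark wooden tray, 76 mm outside, 66 mm inside, rim 10 mm above the bench, flat floor 4 mm above the bench. Origin on its axis at bench level, z up.
- post: place of the grommet: fixed round base 68 mm across and 6 mm high with an upright steel post in its centre, 10 mm thick, round tip 43 mm above the bench. Origin on its axis at bench level, z up.
- scale: place of the plate: fixed low bench scale, grey housing 140 mm (x) by 116 mm (y), with a square steel pan of 108 by 108 mm, pan top 34 mm above the bench. The housing sticks out beyond the pan towards its -x (display strip there). Origin under the centre of the pan at bench level; pan sides lie along its x and y, z up.
Not all that is in view belongs to the job. Leave any orange or yellow look-alike of the grommet alone.

How it is judged:
By the outcome, as a careful person would: the job done as asked, in the order asked, and still so for the second after the job is handed in, with the robot touching nothing.
It also fails if it takes over 136 s, if anything falls off the work surface, if the arm or the gripper's body presses on something with over 40 N, if the wrist force passes 120 N, or if a joint passes its speed limit or range.

## Working session

There is one attempt and no reset: what is moved stays moved. The work goes in short steps, Python scripts to look and compute and a tool call to move; the robot and the scene stay as the last step left them, time stands still between calls to the robot, and variables do not carry over. Pictures are saved under pics/ and viewed, and the job is handed in when it is done.

Besides the shell and the picture viewer there is one more tool, called after "Call:" as name(argument=value, ...), one argument or row to a line, values as JSON. step_arm: Moves the arm, as the interface text tells. Its arguments: {"type":"object","properties":{"deltas":{"type":"array","items":{"type":"array","items":{"type":"number"}}},"squeeze":{"type":"number"}},"required":["deltas"]}

```bash
ls; mkdir -p pics; python3 - <<'E'
from plant import r
import cv2
print(r.get_state()); print(r.grasp_offset)
for n in("scene","top"):
    print(n,r.camera_info(n)); cv2.imwrite(f"pics/{n}0.png",r.capture(n)[:,:,::-1])
E
```

```text
pics
{'time_s': 0.0, 'joints': array([-5.83215901e+01,  2.05932055e+01,  6.34006152e-01, -1.86070398e-02,
       -7.01335423e+01, -1.65067954e+01]), 'qd': array([-0.0986402 ,  0.02595843,  0.06273715, -0.05689555, -0.00590139,
       -0.07171491]), 'joint_torque': array([-3.91808380e-04, -5.82709050e+01,  2.93055421e+01,  6.99737817e+00,
        6.98700955e-03, -1.62398596e-04]), 'tcp_pos': array([ 0.17650159, -0.65102984,  0.2256092 ]), 'eef_rot': array([-1.79990418e+02, -9.38896102e-02,  1.05165269e+02]), 'contact_force': array([-0.44464868,  0.28047354, -0.41718658]), 'moment': array([ 0.02429497, -0.04835396,  0.03929519]), 'gripper_width': 0.08748792757927734}
0.0188
scene {'vertical_fov': 48.398045600062275, 'cx': 321.1773829690885, 'cy': 200.6848689080955, 'view': array([[-8.42351426e-01,  5.38928607e-01,  1.76046361e-04,
         4.31497425e-01],
       [ 3.37423177e-01,  5.27650845e-01, -7.79570513e-01,
        -1.09926869e-01],
       [-4.20225742e-01, -6.56612931e-01, -6.26314445e-01,
         1.23023989e+00],
       [ 0.00000000e+00,  0.00000000e+00,  0.00000000e+00,
         1.00000000e+00]])}
top {'vertical_fov': 45.53370721016978, 'cx': 317.20817169135046, 'cy': 199.28199833021725, 'view': array([[-2.47236710e-02, -9.99684298e-01, -4.47716081e-03,
        -2.52211144e-03],
       [-9.84318822e-01,  2.51256192e-02, -1.74599999e-01,
         4.97935061e-01],
       [ 1.74657369e-01,  9.02007248e-05, -9.84629268e-01,
         1.06582916e+00],
       [ 0.00000000e+00,  0.00000000e+00,  0.00000000e+00,
         1.00000000e+00]])}
```

View pics/scene0.png

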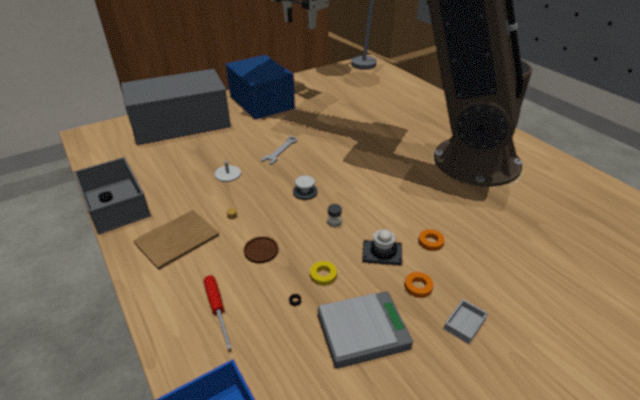

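View pics/top0.png

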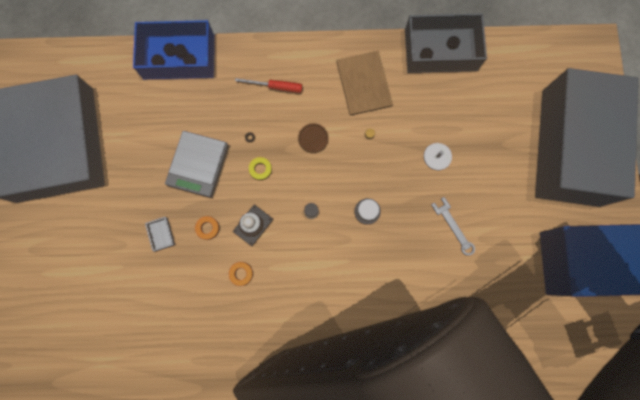

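```bash
python3 - <<'E'
import cv2,numpy as np
t=cv2.imread("pics/top0.png"); s=cv2.imread("pics/scene0.png")
def c(im,x0,y0,w,h,k,n):
    o=cv2.resize(im[y0:y0+h,x0:x0+w],None,fx=k,fy=k,interpolation=cv2.INTER_CUBIC)
    for x in range(x0-x0%10+10,x0+w,10):
        cv2.line(o,((x-x0)*k,0),((x-x0)*k,6 if x%50 else 14),(0,0,255),1)
        if x%20==0: cv2.putText(o,str(x),((x-x0)*k-10,24),0,.35,(0,0,255),1)
    for y in range(y0-y0%10+10,y0+h,10):
        cv2.line(o,(0,(y-y0)*k),(6 ,(y-y0)*k),(0,0,255),1)
        if y%20==0: cv2.putText(o,str(y),(8,(y-y0)*k+4),0,.35,(0,0,255),1)
    cv2.imwrite(n,o)
c(t,155,125,130,125,6,"pics/t_a.png")
c(t,290,110,170,120,4,"pics/t_b.png")
c(s,310,190,110,180,3,"pics/s_a.png")
c(s,200,140,150,130,4,"pics/s_b.png")
E
```

```text
(no output)
```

View pics/t_a.png

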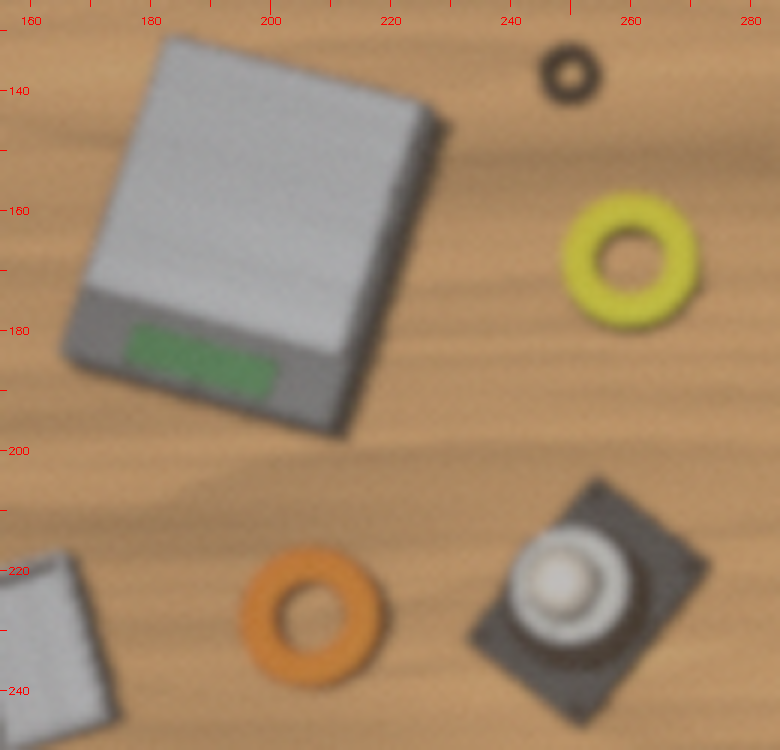

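View pics/t_b.png

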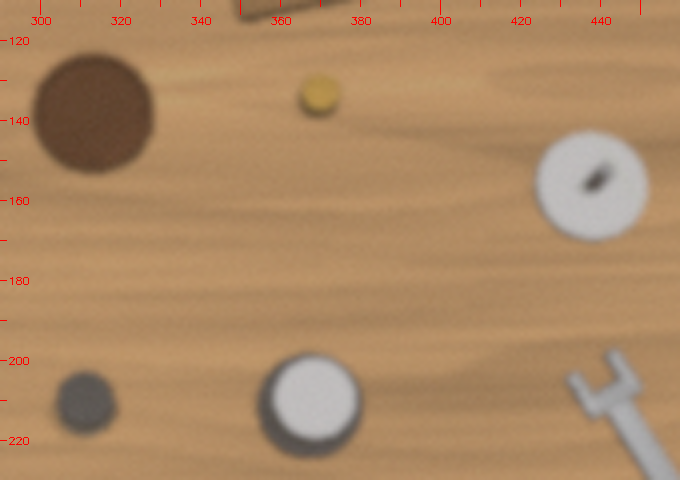

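View pics/s_a.png

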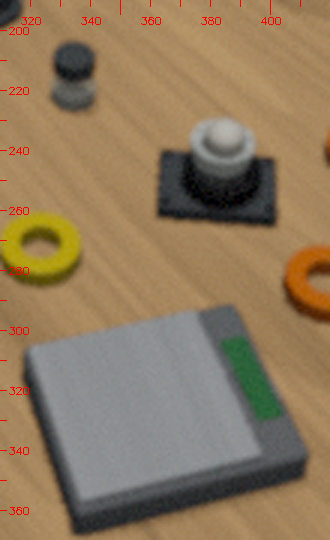

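View pics/s_b.png

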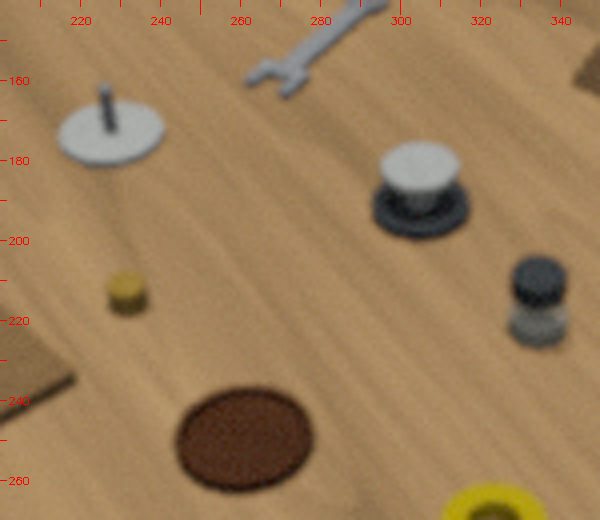

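```bash
cat > h.py <<'E'
import numpy as np,cv2
from plant import r
def proj(n,P):
    c=r.camera_info(n);V=c["view"];f=200/np.tan(np.radians(c["vertical_fov"]/2))
    p=V[:3,:3]@np.array(P)+V[:3,3];return np.array([c["cx"]+f*p[0]/p[2],c["cy"]+f*p[1]/p[2]])
def ray(n,u,v,z):
    c=r.camera_info(n);V=c["view"];f=200/np.tan(np.radians(c["vertical_fov"]/2))
    R=V[:3,:3];C=-R.T@V[:3,3];d=R.T@np.array([(u-c["cx"])/f,(v-c["cy"])/f,1])
    return (C+d*(z-C[2])/d[2])
def crop(im,x0,y0,w,h,k,n):
    o=cv2.resize(im[y0:y0+h,x0:x0+w],None,fx=k,fy=k,interpolation=cv2.INTER_CUBIC)
    for x in range(x0-x0%10+10,x0+w,10):
        cv2.line(o,((x-x0)*k,0),((x-x0)*k,6),(0,0,255),1)
        if x%20==0: cv2.putText(o,str(x),((x-x0)*k-10,18),0,.35,(0,0,255),1)
    for y in range(y0-y0%10+10,y0+h,10):
        cv2.line(o,(0,(y-y0)*k),(6 ,(y-y0)*k),(0,0,255),1)
        if y%20==0: cv2.putText(o,str(y),(8,(y-y0)*k+4),0,.35,(0,0,255),1)
    cv2.imwrite(n,o)
E
python3 - <<'E'
from h import *
np.set_printoptions(precision=1,suppress=True)
def q(name,t,s,z):
    print(name,ray("top",*t,z)*1e3 if t else "", ray("scene",*s,z)*1e3 if s else "")
q("dome",(248.7,222.2),(384.7,233.5),.063)
q("flange",(250,222.7),(384,240),.054)
q("tray",(313.5,138.25),(261,249.75),.010)
q("pedtop",(369,209.25),(305,181.5),.036)
q("pedfoot",(367.5,211.2),None,.008)
q("post",(437.8,156.5),(227.75,173.2),.006)
q("tip",(441,153),(226,162.5),.041)
T=[(183,131),(226.7,141.7),(212.5,184.2),(169.5,172.8)];S=[(336.7,356.7),(320,307.3),(375.7,294),(397.3,341.7)]
for a,b in zip(T,S): q("pan",a,b,.034)
for z,L in((.034,T),(.014,[(254.7,204.7),(273.3,219.3),(252.2,246),(233.3,231.2)])):
    P=np.array([ray("top",*a,z) for a in L])*1e3
    print(P.mean(0),[(np.linalg.norm(P[i]-P[i-1]),np.degrees(np.arctan2(*(P[i]-P[i-1])[1::-1]))) for i in range(4)])
L=[(363,263),(401,265),(402,242),(364,240)]
for b in L:q("pl",None,b,.014)
E
```

```text
dome [445.5 141.7  63. ] [448.7 141.5  63. ]
flange [445.4 140.1  54. ] [455.4 148.8  54. ]
tray [656.2  -9.7  10. ] [662.6  -2.7  10. ]
pedtop [ 472.4 -135.4   36. ] [ 475.2 -131.8   36. ]
pedfoot [ 472.  -134.6    8. ] 
post [ 603.1 -312.4    6. ] [ 607.4 -308.6    6. ]
tip [ 602.2 -311.4   41. ] [ 608. -307.   41.]
pan [675.1 304.7  34. ] [677.9 305.7  34. ]
pan [645.5 198.9  34. ] [647.7 207.8  34. ]
pan [542.  231.6  34. ] [544.5 237.8  34. ]
pan [572.3 334.3  34. ] [576.7 337.2  34. ]
[608.7 267.4  34. ] [(np.float64(106.9314752745999), np.float64(-16.055315301528015)), (np.float64(109.8230270224053), np.float64(-105.62171078935236)), (np.float64(108.54480160725349), np.float64(162.4561856009756)), (np.float64(107.00288873579562), np.float64(73.54545031202407))]
[444.4 137.7  14. ] [(np.float64(80.33572402966098), np.float64(-39.18370623618905)), (np.float64(57.13048170311209), np.float64(-129.4286073487961)), (np.float64(79.82283060490879), np.float64(141.04049964382338)), (np.float64(57.44294751072577), np.float64(51.084915517370526))]
pl  [505.2 148.   14. ]
pl  [443.2 194.2  14. ]
pl  [397.3 143.9  14. ]
pl  [462.6  94.7  14. ]
```

Call:
step_arm(
  deltas=[
    [0, 0, -0.149, 0, 0, 0, 1],
    [0, 0, -0.149, 0, 0, 0, 1],
    [0, 0, -0.149, 0, 0, 0, 1],
    [0, 0, -0.149, 0, 0, 0, 1],
    [0, 0, -0.149, 0, 0, 0, 1],
    [0, 0, -0.149, 0, 0, 0, 1],
    [0, 0, -0.149, 0, 0, 0, 1],
    [0, 0, -0.149, 0, 0, 0, 1],
    [0, 0, -0.149, 0, 0, 0, 1],
    [0, 0, -0.149, 0, 0, 0, 1],
  ],
  squeeze=15,
)

```text
time_s: 1.1
tcp_pos: [0.1756, -0.6482, 0.2198]
eef_rot: [179.3, -0.1, -168.6]
contact_force: [-0.6, -0.8, 0.4]
gripper_width: 0.0874
```

```bash
cat >> h.py <<'E'
from scipy.spatial.transform import Rotation as Ro
def go(x,y,z,yaw):
    "tool-frame delta (mm, deg) to a tool-down pose"
    s=r.get_state();Rm=Ro.from_euler("xyz",s["eef_rot"],degrees=True)
    d=Rm.inv().apply(np.array([x,y,z])-s["tcp_pos"]*1e3)
    w=(Rm.inv()*Ro.from_euler("xyz",[180,0,yaw],degrees=True)).as_rotvec()
    np.set_printoptions(precision=4,suppress=True)
    print("t",s["time_s"],"tcp",s["tcp_pos"]*1e3,"rot",s["eef_rot"],"F",s["contact_force"],"w",s["gripper_width"]*1e3)
    print("j",s["joints"]);print("turn",w,"shift",d.round(1))
E
python3 -c "
from h import *
go(520,-220,240,-129)"
```

```text
t 1.1 tcp [ 175.6158 -648.1884  219.7968] rot [ 179.3348   -0.1042 -168.6222] F [-0.6104 -0.7859  0.448 ] w 87.39223366201513
j [-58.3238  20.8634   0.3181  -0.1415 -70.1148  69.7499]
turn [ 0.0118  0.0023 -0.6915] shift [-422.1  352.1  -16.9]
```

Call:
step_arm(
  deltas=[
    [0.002, 0, 0, -38, 32, -3, 1],
    [0.002, 0, 0, -38, 32, -3, 1],
    [0.002, 0, 0, -38, 32, -3, 1],
    [0.002, 0, 0, -38, 32, -3, 1],
    [0.002, 0, 0, -38, 32, -3, 1],
    [0.002, 0, 0, -38, 32, -3, 1],
    [0.002, 0, 0, -38, 32, -3, 1],
    [0.002, 0, 0, -38, 32, -3, 1],
    [0.002, 0, 0, -38, 32, -3, 1],
    [0.002, 0, 0, -38, 32, -3, 1],
  ],
)

```text
time_s: 2.1
tcp_pos: [0.4812, -0.2549, 0.245]
eef_rot: [-179.9, -0.3, -168.7]
contact_force: [1.2, -0.7, 0.2]
gripper_width: 0.0877
```

```bash
python3 -c "
from h import *
go(446,141,150,-129)"
```

```text
t 2.1 tcp [ 481.1545 -254.914   245.0285] rot [-179.9129   -0.3362 -168.7051] F [ 1.1968 -0.6839  0.2335] w 87.70782376626545
j [ -7.1497   7.6917 -14.1602   0.2032 -68.4395  18.3697]
turn [ 0.0006 -0.0062 -0.693 ] shift [-43.6 395.3  94.2]
```

Call:
step_arm(
  deltas=[
    [0, 0, 0, -5, 44, 4, 1],
    [0, 0, 0, -5, 44, 4, 1],
    [0, 0, 0, -5, 44, 4, 1],
    [0, 0, 0, -5, 44, 4, 1],
    [0, 0, 0, -5, 44, 4, 1],
    [0, 0, 0, -5, 44, 4, 1],
    [0, 0, 0, -5, 44, 4, 1],
    [0, 0, 0, -5, 44, 4, 1],
    [0, 0, 0, -5, 44, 4, 1],
    [0, 0, 0, 0, 0, 0, 1],
  ],
)

```text
time_s: 3.1
tcp_pos: [0.4454, 0.1619, 0.2048]
eef_rot: [-179.9, -0.4, -168.4]
contact_force: [0.4, 0.0, -0.0]
gripper_width: 0.0876
```

Call:
step_arm(
  deltas=[
    [0, 0, -0.138, 0, 0, -0.5, 1],
    [0, 0, -0.138, 0, 0, -0.5, 1],
    [0, 0, -0.138, 0, 0, -0.5, 1],
    [0, 0, -0.138, 0, 0, -0.5, 1],
    [0, 0, -0.138, 0, 0, -0.5, 1],
    [0, 0, 0, 0, 0, -0.5, 1],
  ],
)

```text
time_s: 3.7
tcp_pos: [0.4432, 0.1622, 0.2059]
eef_rot: [179.7, -0.6, -127.1]
contact_force: [0.0, 0.7, 0.6]
gripper_width: 0.0877
```

```bash
python3 -c "
from h import *
go(446,141,150,-129)
for n in('scene','top'): cv2.imwrite(f'pics/{n}1.png',r.capture(n)[:,:,::-1])
"
```

```text
t 3.7 tcp [443.2125 162.2121 205.9249] rot [ 179.682    -0.6092 -127.1146] F [0.0072 0.6972 0.6194] w 87.70887310686153
j [ 43.8883   2.4688 -25.1857  -0.2456 -62.9971   9.1082]
turn [ 0.0054 -0.0107  0.0329] shift [ 14.6 -15.3  56. ]
```

View pics/scene1.png

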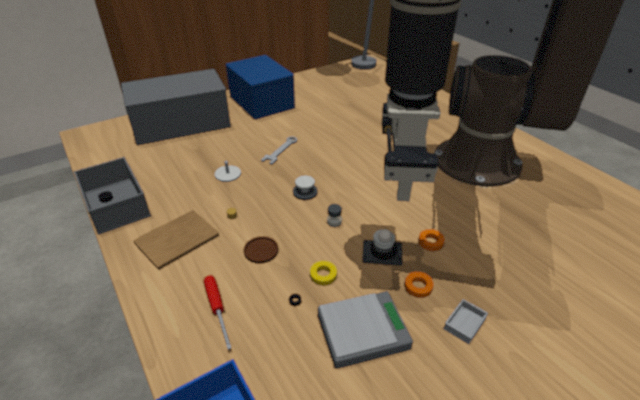

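View pics/top1.png

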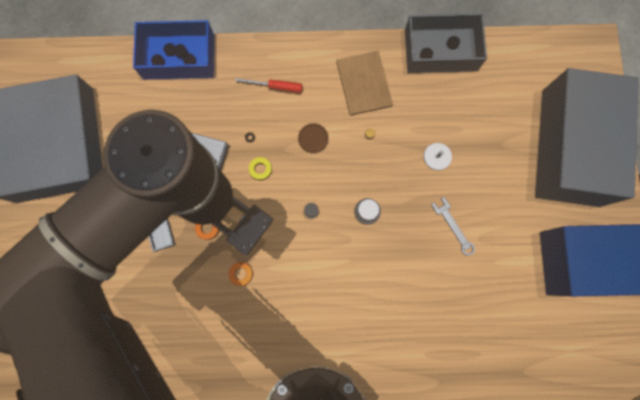

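```bash
python3 -c "
from h import *
s=r.get_state();t=s['tcp_pos'];M=Ro.from_euler('xyz',s['eef_rot'],degrees=True).as_matrix()
for sg in(-1,1):
  for a in(44,65):
    print(sg*a,[proj('scene',t+M@np.array([sg*a,b,0])/1e3).round(1) for b in(-9.5,9.5)])
    print('   top',[proj('top',t+M@np.array([sg*a,b,0])/1e3).round(1) for b in(-9.5,9.5)])
crop(cv2.imread('pics/scene1.png'),360,130,100,140,5,'pics/c1.png')
"
```

```text
-44 [array([397.2, 196.1]), array([408.2, 196.6])]
   top [array([213.2, 197.6]), array([207.3, 205.3])]
-65 [array([397.7, 203.8]), array([409. , 204.3])]
   top [array([205. , 191.6]), array([199. , 199.1])]
44 [array([395. , 167.1]), array([405.1, 167.5])]
   top [array([248.3, 223.5]), array([242.4, 231.2])]
65 [array([394.5, 160.9]), array([404.5, 161.3])]
   top [array([256.8, 229.7]), array([250.9, 237.5])]
```

View pics/c1.png

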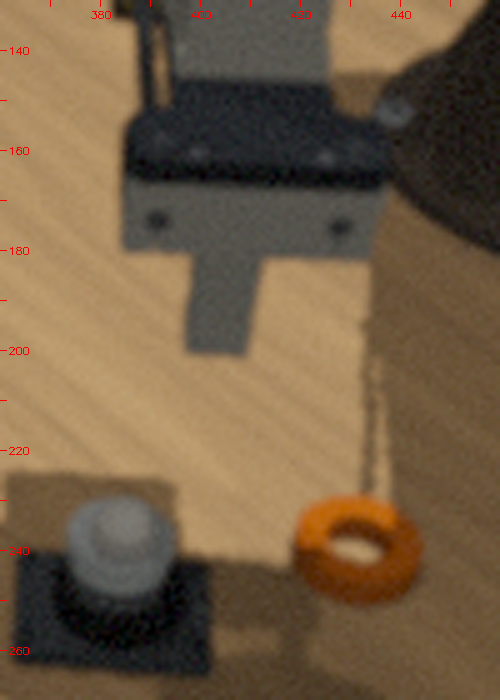

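```bash
python3 -c "
from h import *
for p in([.4455,.1409,.063],[.4454,.1401,.054],[.6562,-.0097,.01],[.4724,-.1354,.036],[.6031,-.3124,.006],[.6022,-.3114,.041],[.6087,.2674,.034]): print(proj('scene',p))"
```

```text
[385.74394082 232.74355024]
[385.13814318 235.70965918]
[262.2114986  246.64205684]
[305.21145645 180.40560388]
[228.67481979 171.9984372 ]
[227.40011305 161.0292442 ]
[357.16269995 320.90628113]
```

```bash
python3 -c "
from h import *
go(446.5,141.2,110,-129)"
```

```text
t 3.8 tcp [443.3054 162.2693 206.0123] rot [ 179.6917   -0.6    -127.4775] F [-0.1741  0.8205  0.2435] w 87.54763261543206
j [ 43.8888   2.4669 -25.1772  -0.2411 -62.9955   8.7428]
turn [ 0.0052 -0.0105  0.0265] shift [ 13.8 -15.9  96.1]
```

Call:
step_arm(
  deltas=[
    [0.002, -0.003, 0.006, 4, -4, 20, 0.5],
    [0.002, -0.003, 0.006, 4, -4, 20, 0.5],
    [0.002, -0.003, 0.006, 4, -4, 20, 0.5],
    [0.002, -0.003, 0.006, 3, -3, 20, 0.5],
    [0, -0.001, 0.003, 1, -1, 10, 0.5],
    [0, 0, 0, 0, 0, 0, 0.5],
  ],
)

```text
time_s: 4.4
tcp_pos: [0.4464, 0.1385, 0.114]
eef_rot: [-179.8, 0.3, -130.4]
contact_force: [-0.5, -1.0, 1.3]
gripper_width: 0.0658
```

```bash
python3 -c "
from h import *
go(446.5,141.2,56,-129)
for n in('scene','top'): cv2.imwrite(f'pics/{n}2.png',r.capture(n)[:,:,::-1])
crop(cv2.imread('pics/scene2.png'),330,160,110,110,6,'pics/c2.png')
s=r.get_state();t=s['tcp_pos'];M=Ro.from_euler('xyz',s['eef_rot'],degrees=True).as_matrix()
h=s['gripper_width']*500
for sg in(-1,1):
  for a in(h,h+21):
    print(sg*a,[proj('scene',t+M@np.array([sg*a,b,0])/1e3).round(1) for b in(-9.5,9.5)])
"
```

```text
t 4.4 tcp [446.3555 138.4902 114.0086] rot [-179.8002    0.3129 -130.3986] F [-0.5483 -0.9551  1.2547] w 65.82843056584136
j [ 41.6044   7.0042 -34.0349   0.2057 -48.6233   7.8609]
turn [-0.0036  0.0054 -0.0244] shift [-1.8  1.8 58. ]
-33.04480027630597 [array([381.7, 223.6]), array([391.6, 224.5])]
-54.04480027630597 [array([381.3, 230.9]), array([391.5, 231.9])]
33.04480027630597 [array([382.6, 202.3]), array([392. , 203.2])]
54.04480027630597 [array([382.8, 196.1]), array([392.1, 196.9])]
```

View pics/c2.png

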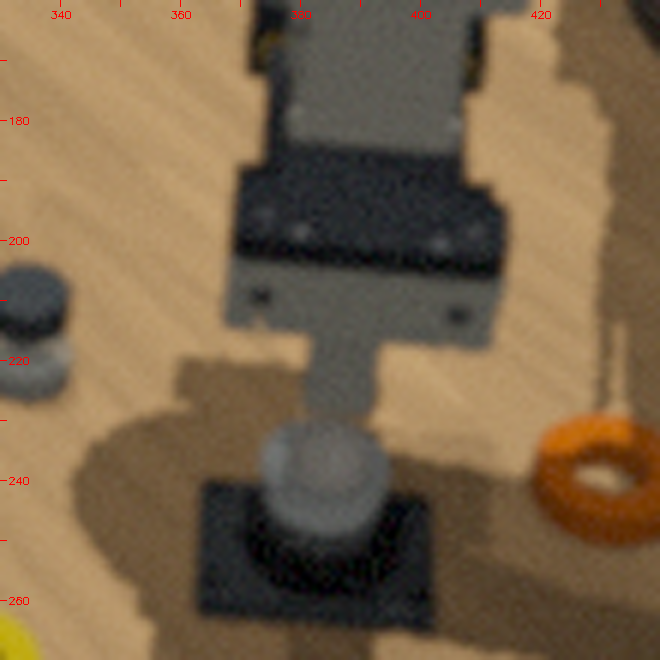

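```bash
python3 -c "
from h import *
go(447.5,140.5,56,-129)"
```

```text
t 4.5 tcp [447.2128 139.2891 115.3949] rot [-179.7609    0.4371 -130.3036] F [-0.4948  0.3561  1.0766] w 66.08960055261194
j [ 41.6267   6.9221 -33.9201   0.2334 -48.6917   7.9154]
turn [-0.0043  0.0076 -0.0228] shift [-0.7  0.8 59.4]
```

Call:
step_arm(
  deltas=[
    [-0.002, 0.003, -0.01, 0, 0.5, 14, 0.2],
    [-0.001, 0.002, -0.01, 0, 0, 14, 0.2],
    [0, 0, 0, 0, 0, 14, 0.2],
    [0, 0, 0, 0, 0, 6, 0.2],
    [0, 0, 0, 0, 0, 0, 0.2],
    [0, 0, 0, 0, 0, 0, 0.2],
  ],
)

```text
time_s: 5.1
tcp_pos: [0.4519, 0.1441, 0.0725]
eef_rot: [-179.7, 0.8, -129.2]
contact_force: [0.9, -0.2, 0.3]
gripper_width: 0.0523
```

```bash
python3 -c "
from h import *
go(447.5,140.5,56.5,-129)
cv2.imwrite('pics/s3.png',r.capture('scene')[:,:,::-1])
crop(cv2.imread('pics/s3.png'),330,160,110,110,6,'pics/c3.png')"
```

```text
t 5.1 tcp [451.9381 144.0984  72.4907] rot [-179.747     0.7737 -129.16  ] F [ 0.8828 -0.2203  0.2577] w 52.33751791905896
j [ 41.6441  10.7582 -36.3699   0.1882 -42.0679   9.0553]
turn [-0.0044  0.0135 -0.0028] shift [ 5.8  1.2 15.9]
```

View pics/c3.png

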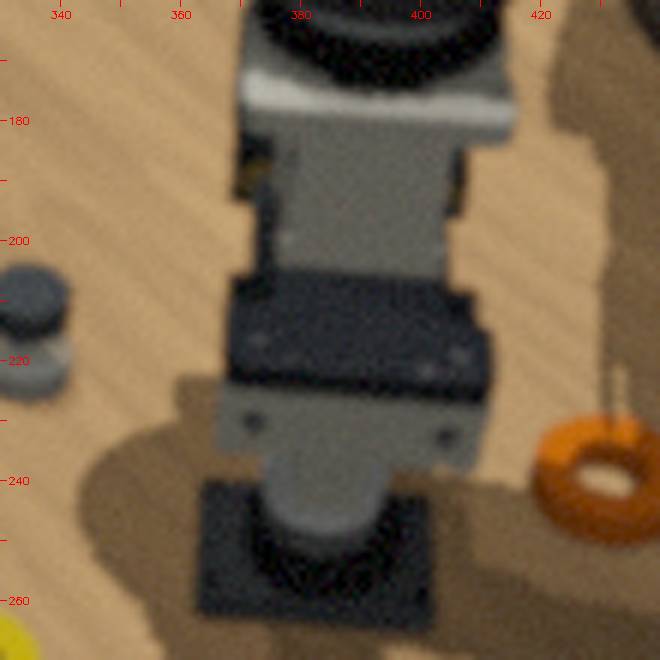

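Call:
step_arm(
  deltas=[
    [-0.004, 0.012, 0, 5, 1, 0, 0.2],
    [0, 0, 0, 1, 0, 0, 0.2],
    [0, 0, 0, 0, 0, 0, 0.2],
  ],
)

```text
time_s: 5.45
tcp_pos: [0.4478, 0.1404, 0.0741]
eef_rot: [-180.0, 0.2, -129.2]
contact_force: [-0.3, 0.4, -0.1]
gripper_width: 0.0526
```

```bash
python3 -c "
from h import *
go(447.5,140.5,56.5,-129)"
```

```text
t 5.45 tcp [447.7732 140.412   74.1091] rot [-179.9606    0.1911 -129.1555] F [-0.3116  0.4223 -0.1471] w 52.643058360631535
j [ 41.5417  10.5186 -36.321    0.0118 -42.9654   9.2942]
turn [-0.0007  0.0033 -0.0027] shift [ 0.2  0.3 17.6]
```

Call:
step_arm(
  deltas=[
    [0, 0.002, 0, 0, 0, 6, 0.2],
    [0, 0.002, 0, 0, 0, 6, 0.2],
    [0, 0.001, 0, 0, 0, 4, 0.2],
    [0, 0, 0, 0, 0, 0, 0.2],
  ],
)

```text
time_s: 5.85
tcp_pos: [0.4478, 0.1404, 0.0568]
eef_rot: [-180.0, -0.1, -129.2]
contact_force: [-0.7, -0.1, -0.7]
gripper_width: 0.0522
```

```bash
python3 -c "
from h import *
go(447.5,140.5,56.5,-129)"
```

```text
t 5.85 tcp [447.781  140.3558  56.8188] rot [-179.9579   -0.0979 -129.165 ] F [-0.7437 -0.0866 -0.731 ] w 52.239951942156964
j [ 41.5789  12.1857 -37.2483   0.0879 -40.6559   9.1894]
turn [-0.0007 -0.0017 -0.0029] shift [0.1 0.3 0.3]
```

Call:
step_arm(
  deltas=[
    [0, 0, 0, 0, 0, 0, -0.1],
    [0, 0, 0, 0, 0, 0, -0.3],
    [0, 0, 0, 0, 0, 0, -0.5],
    [0, 0, 0, 0, 0, 0, -0.5],
    [0, 0, 0, 0, 0, 0, -0.5],
  ],
  squeeze=8,
)

```text
time_s: 6.35
tcp_pos: [0.4478, 0.1404, 0.0566]
eef_rot: [-180.0, -0.1, -129.2]
contact_force: [-0.6, -0.3, -0.5]
gripper_width: 0.0274
```

```bash
python3 -c "
from h import *
go(447.5,140.5,56.5,-129)
for n in('scene','top'): cv2.imwrite(f'pics/{n}4.png',r.capture(n)[:,:,::-1])
crop(cv2.imread('pics/scene4.png'),330,160,110,110,6,'pics/c4.png')"
```

```text
t 6.35 tcp [447.8399 140.3704  56.6303] rot [-179.9583   -0.1282 -129.1598] F [-0.5828 -0.3042 -0.5321] w 27.404841380421924
j [ 41.5791  12.2223 -37.235    0.0949 -40.6624   9.1891]
turn [-0.0007 -0.0022 -0.0028] shift [0.1 0.3 0.1]
```

View pics/c4.png

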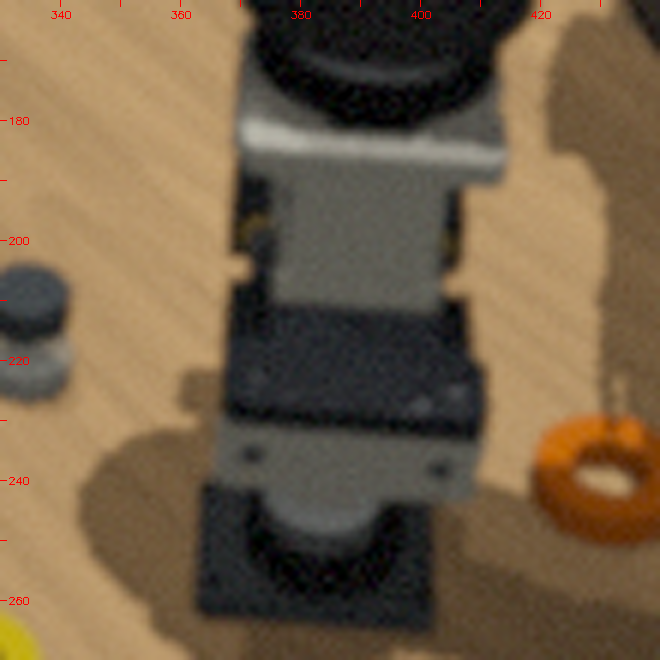

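Call:
step_arm(
  deltas=[
    [0, 0, 0, 0, 0, -2, -0.5],
    [0, 0, 0, 0, 0, -4, -0.5],
    [0, 0, 0, 0, 0, -8, -0.5],
    [0, 0, 0, 0, 0, -12, -0.5],
    [0, 0, 0, 0, 0, -16, -0.5],
    [0, 0, 0, 0, 0, -16, -0.5],
    [0, 0, 0, 0, 0, -16, -0.5],
    [0, 0, 0, 0, 0, 0, -0.5],
  ],
)

```text
time_s: 7.25
tcp_pos: [0.4481, 0.1405, 0.137]
eef_rot: [-179.9, -0.1, -129.1]
contact_force: [1.5, 0.1, -1.1]
gripper_width: 0.0274
```

```bash
python3 -c "
from h import *
go(474,-134,110,-129)
cv2.imwrite('pics/s5.png',r.capture('scene')[:,:,::-1])
crop(cv2.imread('pics/s5.png'),330,140,110,130,6,'pics/c5.png')"
```

```text
t 7.25 tcp [448.101  140.4715 136.9606] rot [-179.9206   -0.0672 -129.1429] F [ 1.4819  0.0842 -1.1404] w 27.37919662093266
j [ 41.5902   5.8194 -31.7391   0.1124 -52.4951   9.1985]
turn [-0.0014 -0.0012 -0.0025] shift [ 196.5 -193.3   27.5]
```

View pics/c5.png

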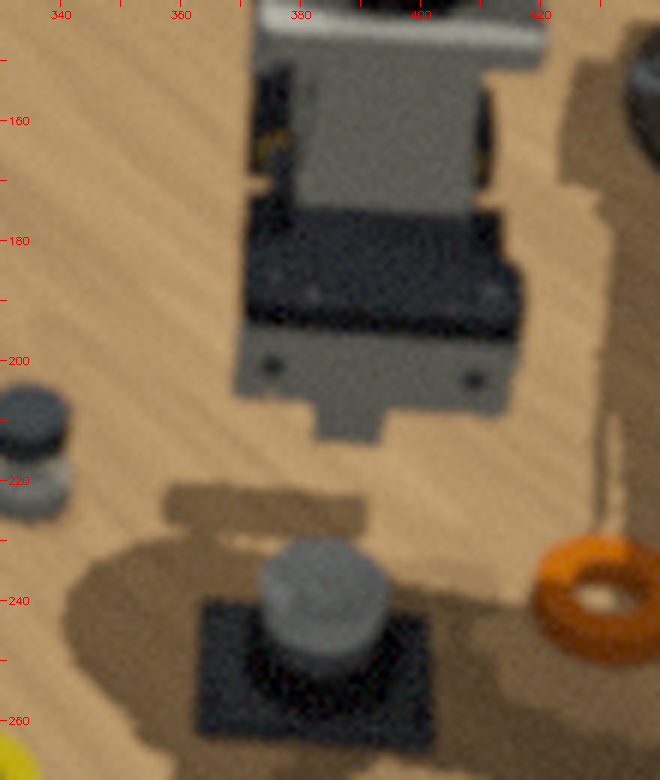

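Call:
step_arm(
  deltas=[
    [0, 0, 0, 15, -15, 0, -0.5],
    [0, 0, 0, 28, -28, 0, -0.5],
    [0, 0, 0, 33, -32, 0, -0.5],
    [0, 0, 0, 33, -32, 0, -0.5],
    [0, 0, 0, 33, -32, 0, -0.5],
    [0, 0, 0, 28, -28, 0, -0.5],
    [0, 0, 0, 20, -20, 0, -0.5],
    [0, 0, 0, 8, -8, 0, -0.5],
    [0, 0, 0, 0, 0, 0, -0.5],
  ],
)

```text
time_s: 8.2
tcp_pos: [0.472, -0.1457, 0.1328]
eef_rot: [179.8, -0.3, -129.0]
contact_force: [0.1, -0.1, 0.9]
gripper_width: 0.0269
```

Call:
step_arm(
  deltas=[
    [0, 0, 0.07, 0, 0, 0, -0.5],
    [0, 0, 0.14, 0, 0, 0, -0.5],
    [0, 0, 0.149, 0, 0, 0, -0.5],
    [0, 0, 0.149, 0, 0, 0, -0.5],
    [0, 0, 0.149, 0, 0, 0, -0.5],
    [0, 0, 0.149, 0, 0, 0, -0.5],
    [0, 0, 0.149, 0, 0, 0, -0.5],
    [0, 0, 0.149, 0, 0, 0, -0.5],
    [0, 0, 0.149, 0, 0, 0, -0.5],
    [0, 0, 0.1, 0, 0, 0, -0.5],
  ],
)

```text
time_s: 9.2
tcp_pos: [0.4693, -0.1356, 0.1294]
eef_rot: [-179.7, -0.6, 152.4]
contact_force: [-1.3, -1.0, -0.9]
gripper_width: 0.0272
```

```bash
python3 -c "
from h import *
go(474,-134,60,147)"
```

```text
t 9.2 tcp [ 469.305  -135.5979  129.4199] rot [-179.731    -0.5824  152.4158] F [-1.2967 -0.9768 -0.9127] w 27.230434706748067
j [  6.9114   8.5204 -29.5648  -0.1362 -52.5471 -34.4108]
turn [-0.0052 -0.0099  0.0945] shift [-4.1  3.9 69.4]
```

Call:
step_arm(
  deltas=[
    [-0.003, -0.005, 0.05, -2, 2, 10, -0.5],
    [-0.002, -0.004, 0.04, -2, 2, 16, -0.5],
    [0, 0, 0, 0, 0, 16, -0.5],
    [0, 0, 0, 0, 0, 14, -0.5],
    [0, 0, 0, 0, 0, 8, -0.5],
    [0, 0, 0, 0, 0, 0, -0.5],
  ],
)

```text
time_s: 9.8
tcp_pos: [0.4744, -0.127, 0.063]
eef_rot: [179.9, -0.1, 147.2]
contact_force: [-0.3, -0.3, 0.6]
gripper_width: 0.0271
```

```bash
python3 -c "
from h import *
go(474,-134,60,147)
for n in('scene','top'): cv2.imwrite(f'pics/{n}6.png',r.capture(n)[:,:,::-1])
crop(cv2.imread('pics/scene6.png'),260,120,90,90,8,'pics/c6.png')
crop(cv2.imread('pics/top6.png'),320,160,100,90,6,'pics/d6.png')"
```

```text
t 9.8 tcp [ 474.4349 -127.0436   62.9608] rot [179.941   -0.0511 147.164 ] F [-0.3442 -0.3188  0.5846] w 27.085650588154557
j [  7.9302  13.484  -34.1539  -0.1158 -42.3624 -40.6807]
turn [ 0.001  -0.0009  0.0029] shift [-3.4 -6.1  3. ]
```

View pics/c6.png

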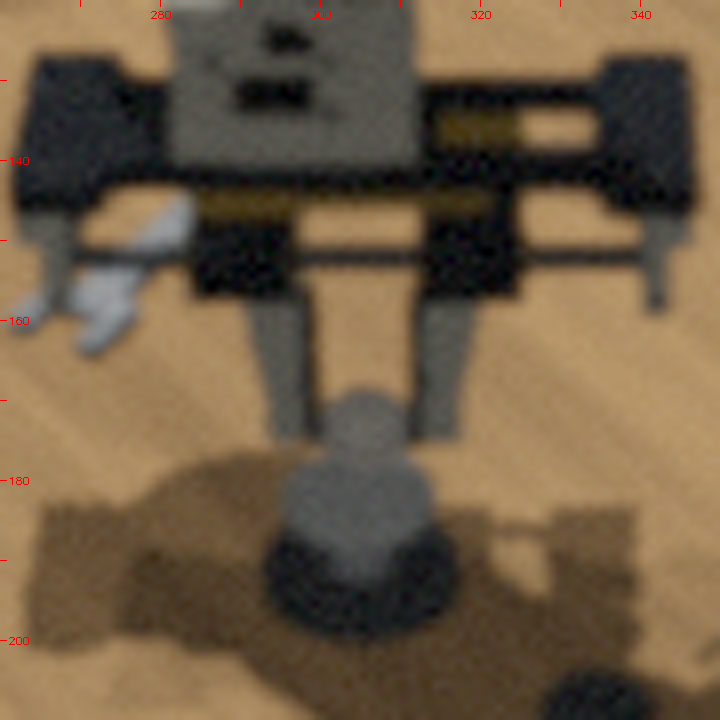

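View pics/d6.png

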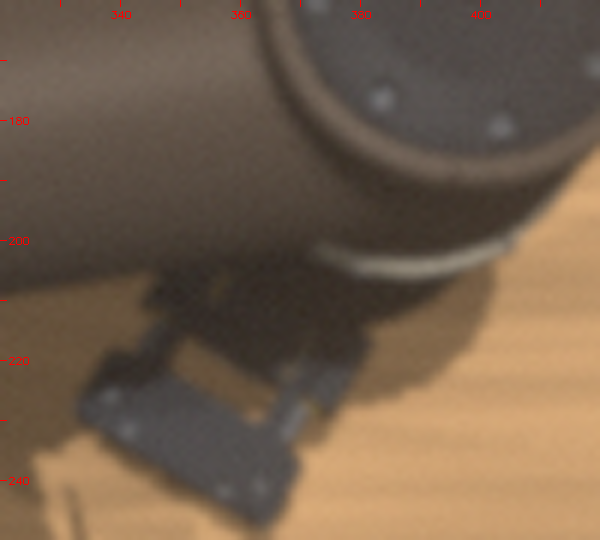

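```bash
python3 -c "
from h import *
t=np.array([.4744,-.127,.063]);M=Ro.from_euler('xyz',[179.9,-.1,147.2],degrees=True).as_matrix()
for a in(-34.5,-13.6,13.6,34.5):
    print(a,[proj('scene',t+M@np.array([a,b,0])/1e3).round(1) for b in(-9.5,0,9.5)])
# dome silhouette
def circ(c,rad,z): return np.array([[c[0]+rad*np.cos(k),c[1]+rad*np.sin(k),z] for k in np.linspace(0,2*np.pi,73)])
for c in((.4744,-.127),):
  for z,rad in((.0604,.014),(.0684,.014),(.0724,.0121),(.075,.007),(.0764,.0)):
    P=np.array([proj('scene',p) for p in circ(c,rad,z)]);print(z,P.min(0).round(1),P.max(0).round(1))
for c in((.474,-.134),):
  for z,rad in((.036,.024),(.008,.032),(0,.032)):
    P=np.array([proj('scene',p) for p in circ(c,rad,z)]);print('ped',z,P.min(0).round(1),P.max(0).round(1))
"
```

```text
-34.5 [array([292. , 171.1]), array([291.8, 173.4]), array([291.5, 175.6])]
-13.6 [array([300.6, 171.1]), array([300.4, 173.4]), array([300.3, 175.6])]
13.6 [array([311.8, 171.1]), array([311.7, 173.4]), array([311.6, 175.7])]
34.5 [array([320.3, 171.1]), array([320.3, 173.4]), array([320.3, 175.7])]
0.0604 [300.3 170.9] [311.9 177.6]
0.0684 [300.2 168.2] [311.8 174.9]
0.0724 [300.9 167.3] [311.  173.1]
0.075 [303.  167.6] [308.9 170.9]
0.0764 [305.9 168.8] [305.9 168.8]
ped 0.036 [295.2 175.2] [314.7 186.8]
ped 0.008 [292.4 182.3] [318.  197.9]
ped 0 [292.5 184.8] [318.  200.4]
```

Call:
step_arm(
  deltas=[
    [0, 0, 0, -1, -2, -12, -0.5],
    [0, 0, 0, -1, -2, -16, -0.5],
    [0, 0, 0, -1, -1, -14, -0.5],
    [0, 0, 0, 0, -1, -4, -0.5],
    [0, 0, 0, 0, 0, 0, -0.5],
    [0, 0, 0, 0, 0, 0, -0.5],
  ],
)

```text
time_s: 10.5
tcp_pos: [0.4759, -0.1334, 0.1147]
eef_rot: [179.7, 0.3, 147.2]
contact_force: [0.1, -0.8, 0.5]
gripper_width: 0.0271
```

```bash
python3 -c "
from h import *
go(474,-134,60,147)
s=r.get_state()
cv2.imwrite('pics/s7.png',r.capture('scene')[:,:,::-1])
crop(cv2.imread('pics/s7.png'),270,130,70,70,10,'pics/c7.png')
t=s['tcp_pos'];M=Ro.from_euler('xyz',s['eef_rot'],degrees=True).as_matrix()
for b in(-9.5,9.5):print([proj('scene',t+M@np.array([a,b,0])/1e3).round(1) for a in(-34,-13.6,13.6,34)])
for dz,rad in((-2.6,14),(5.4,14),(9.4,10.7),(12,7),(13.4,0)):
    P=np.array([proj('scene',t+M@np.array([rad*np.cos(k),rad*np.sin(k),-dz])/1e3) for k in np.linspace(0,2*np.pi,73)]);print(dz,P.min(0).round(1),P.max(0).round(1))
"
```

```text
t 10.5 tcp [ 475.9188 -133.425   114.6928] rot [179.7192   0.263  147.2146] F [ 0.1333 -0.7548  0.521 ] w 27.070940414565694
j [  7.1335   9.4931 -30.7142  -0.0613 -49.4108 -39.8785]
turn [0.0049 0.0046 0.0038] shift [ 1.6 -1.8 54.7]
[array([289.4, 152. ]), array([298., 152.]), array([309.5, 152.1]), array([318.1, 152.2])]
[array([288.9, 156.4]), array([297.6, 156.4]), array([309.3, 156.5]), array([318. , 156.5])]
-2.6 [297.7 152. ] [309.6 158.4]
5.4 [297.6 149.1] [309.5 155.5]
9.4 [299.  148.4] [308.1 153.3]
12 [300.5 148.3] [306.5 151.5]
13.4 [303.5 149.4] [303.5 149.4]
```

View pics/c7.png

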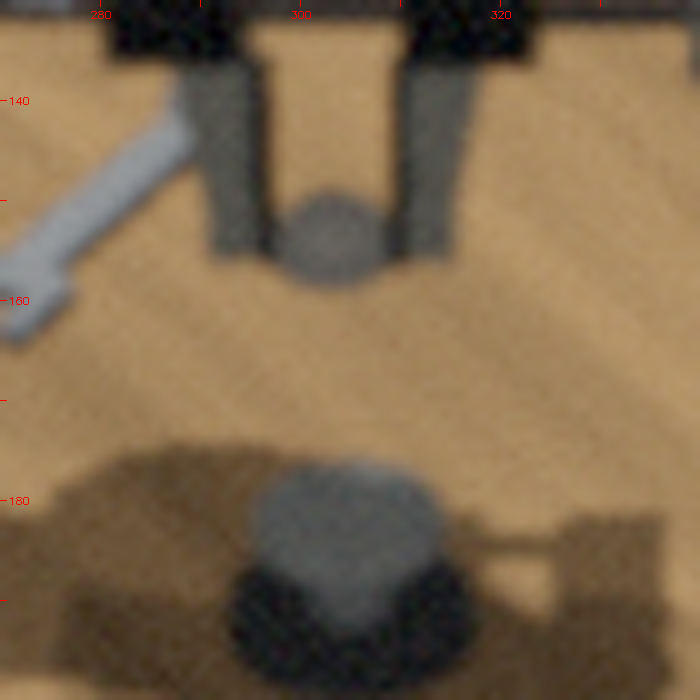

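```bash
python3 -c "
from h import *
go(472.8,-135.5,50,147)"
```

```text
t 10.55 tcp [ 475.76   -133.4325  114.536 ] rot [179.7342   0.2437 147.2147] F [0.1259 0.0005 0.1354] w 27.267591201790317
j [  7.1343   9.5042 -30.7247  -0.0625 -49.4136 -39.8785]
turn [0.0046 0.0042 0.0038] shift [ 1.6 -3.6 64.5]
```

Call:
step_arm(
  deltas=[
    [0.003, 0.002, 0.002, 1, -2, 10, -0.5],
    [0.002, 0.002, 0.002, 1, -2, 16, -0.5],
    [0, 0, 0, 0, 0, 16, -0.5],
    [0, 0, 0, 0, 0, 12, -0.5],
    [0, 0, 0, 0, 0, 5, -0.5],
    [0, 0, 0, 0, 0, 0, -0.5],
  ],
)

```text
time_s: 11.15
tcp_pos: [0.4685, -0.1359, 0.048]
eef_rot: [-179.7, -0.3, 146.9]
contact_force: [0.6, -0.9, 0.5]
gripper_width: 0.027
```

```bash
python3 -c "
from h import *
go(472.8,-135.5,39,147)"
```

```text
t 11.15 tcp [ 468.5034 -135.9402   48.0054] rot [-179.7353   -0.3142  146.9144] F [ 0.5751 -0.9032  0.4771] w 26.966170763638313
j [  6.9718  14.7028 -35.2065   0.0006 -40.5016 -40.0571]
turn [-0.0046 -0.0055 -0.0015] shift [-3.4  2.8  9. ]
```

Call:
step_arm(
  deltas=[
    [-0.004, -0.005, 0, -3.2, 2.5, 0, -0.5],
    [0, 0, 0, 0, 0, 0, -0.5],
    [0, 0, 0, 0, 0, 3, -0.5],
    [0, 0, 0, 0, 0, 0, -0.5],
  ],
)

```text
time_s: 11.55
tcp_pos: [0.4736, -0.1355, 0.0454]
eef_rot: [180.0, 0.1, 146.9]
contact_force: [0.4, 0.1, -0.0]
gripper_width: 0.0273
```

```bash
python3 -c "
from h import *
go(472.8,-135.5,39,147)
cv2.imwrite('pics/s8.png',r.capture('scene')[:,:,::-1])
crop(cv2.imread('pics/s8.png'),270,150,70,60,10,'pics/c8.png')"
```

```text
t 11.55 tcp [ 473.5838 -135.547    45.4177] rot [179.9842   0.0537 146.924 ] F [ 0.35    0.0596 -0.0462] w 27.3183126129009
j [  6.9616  15.0883 -35.1311   0.0352 -39.7293 -40.0647]
turn [ 0.0003  0.0009 -0.0013] shift [ 0.7 -0.4  6.4]
```

View pics/c8.png

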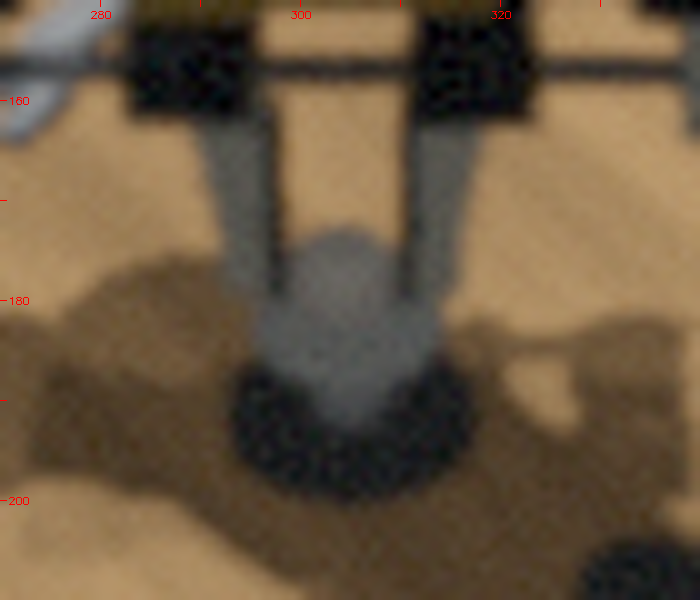

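Call:
step_arm(
  deltas=[
    [0, 0, 0, 0.4, -0.3, 3, -0.5],
    [0, 0, 0, 0, 0, 1.5, -0.5],
    [0, 0, 0, 0, 0, 1, -0.5],
    [0, 0, 0, 0, 0, 0, -0.5],
  ],
)

```text
time_s: 12.0
tcp_pos: [0.4735, -0.1356, 0.0402]
eef_rot: [179.9, 0.1, 146.9]
contact_force: [-0.2, -0.7, 0.1]
gripper_width: 0.0273
```

```bash
python3 -c "
from h import *
go(472.8,-135.5,39,147)"
```

```text
t 12.0 tcp [ 473.5182 -135.5816   40.2324] rot [179.9309   0.1277 146.9305] F [-0.1579 -0.7232  0.0577] w 27.310082883076895
j [  6.9639  15.5058 -35.503    0.0466 -38.849  -40.0695]
turn [ 0.0012  0.0022 -0.0012] shift [ 0.6 -0.3  1.2]
```

Call:
step_arm(
  deltas=[
    [0, 0, 0, 0, 0, 0.8, -0.5],
    [0, 0, 0, 0, 0, 0.5, -0.5],
    [0, 0, 0, 0, 0, 0, -0.5],
  ],
)

```text
time_s: 12.3
tcp_pos: [0.4735, -0.1356, 0.0388]
eef_rot: [179.9, 0.1, 146.9]
contact_force: [-0.4, 0.1, -0.2]
gripper_width: 0.0272
```

Call:
step_arm(
  deltas=[
    [0, 0, 0, 0, 0, 0.4, -0.5],
    [0, 0, 0, 0, 0, 0, -0.5],
  ],
)

```text
time_s: 12.5
tcp_pos: [0.4736, -0.1356, 0.0385]
eef_rot: [179.9, 0.1, 146.9]
contact_force: [-0.4, 0.8, 1.1]
gripper_width: 0.0274
```

Call:
step_arm(
  deltas=[
    [0, 0, 0, 0, 0, 0.5, -0.5],
    [0, 0, 0, 0, 0, 0, -0.5],
  ],
)

```text
time_s: 12.7
tcp_pos: [0.4736, -0.1356, 0.0385]
eef_rot: [179.9, 0.1, 147.0]
contact_force: [0.5, 0.1, 1.8]
gripper_width: 0.0271
```

Call:
step_arm(
  deltas=[
    [0, 0, 0, 0, 0, 0.5, -0.5],
    [0, 0, 0, 0, 0, 0, -0.5],
  ],
)

```text
time_s: 12.9
tcp_pos: [0.4736, -0.1356, 0.0385]
eef_rot: [179.9, 0.2, 147.0]
contact_force: [-1.0, -0.1, 1.5]
gripper_width: 0.0269
```

Call:
step_arm(
  deltas=[
    [0, 0, 0, 0, 0, 0, -0.3],
    [0, 0, 0, 0, 0, 0, -0.15],
    [0, 0, 0, 0, 0, 0, 0],
    [0, 0, 0, 0, 0, 0, 0],
    [0, 0, 0, 0, 0, -6, 0],
    [0, 0, 0, 0, 0, -14, 0.2],
    [0, 0, 0, 0, 0, -22, 0.2],
    [0, 0, 0, 0, 0, -28, 0.2],
    [0, 0, 0, 0, 0, -20, 0.2],
    [0, 0, 0, 0, 0, 0, 0.2],
  ],
)

```text
time_s: 13.9
tcp_pos: [0.4729, -0.1358, 0.1324]
eef_rot: [-180.0, 0.1, 147.0]
contact_force: [0.2, -0.4, -0.1]
gripper_width: 0.0519
```

```bash
python3 -c "
from h import *
go(446,140,130,147)
cv2.imwrite('pics/s9.png',r.capture('scene')[:,:,::-1])
crop(cv2.imread('pics/s9.png'),270,150,70,60,10,'pics/c9.png')"
```

```text
t 13.9 tcp [ 472.8562 -135.812   132.3697] rot [-179.9737    0.0663  146.9605] F [ 0.1921 -0.4323 -0.0858] w 51.88291308455459
j [  6.9731   8.225  -29.5543   0.0795 -52.1868 -40.0613]
turn [-0.0005  0.0012 -0.0007] shift [172.9 216.6   2.1]
```

View pics/c9.png

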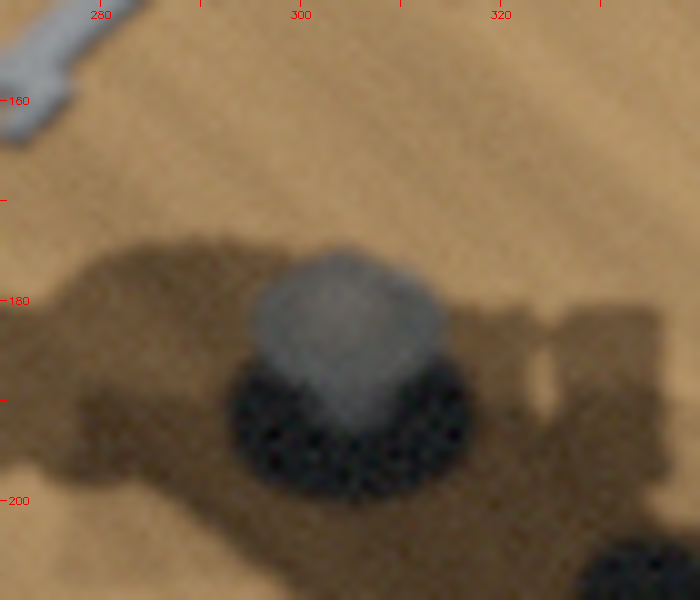

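Call:
step_arm(
  deltas=[
    [0, 0, 0, 12, 15, 0, 0.4],
    [0, 0, 0, 24, 30, 0, 0.4],
    [0, 0, 0, 28, 35, 0, 0.4],
    [0, 0, 0, 28, 35, 0, 0.4],
    [0, 0, 0, 28, 35, 0, 0.4],
    [0, 0, 0, 24, 30, 0, 0.4],
    [0, 0, 0, 18, 22, 0, 0.4],
    [0, 0, 0, 4, 5, 0, 0.4],
    [0, 0, 0, 0, 0, 0, 0.4],
  ],
)

```text
time_s: 14.85
tcp_pos: [0.4416, 0.1363, 0.1254]
eef_rot: [-179.6, -0.3, 146.7]
contact_force: [-0.6, -0.4, 0.5]
gripper_width: 0.0613
```

```bash
python3 -c "
from h import *
go(446,140,100,147)
s=r.get_state()
for n in('scene','top'): cv2.imwrite(f'pics/{n}10.png',r.capture(n)[:,:,::-1])
crop(cv2.imread('pics/scene10.png'),340,150,80,120,6,'pics/c10.png')
crop(cv2.imread('pics/top10.png'),340,180,60,60,10,'pics/d10.png')
t=s['tcp_pos'];M=Ro.from_euler('xyz',s['eef_rot'],degrees=True).as_matrix()
h=s['gripper_width']*500
for b in(-9.5,9.5):print([proj('scene',t+M@np.array([a,b,0])/1e3).round(1) for a in(-h-11,-h,h,h+11)])
"
```

```text
t 14.85 tcp [441.5646 136.3114 125.4482] rot [-179.5769   -0.2565  146.7152] F [-0.6288 -0.3746  0.4918] w 61.34589829960761
j [ 41.5541   6.207  -32.9825  -0.1754 -51.2861 -74.7276]
turn [-0.0074 -0.0045 -0.005 ] shift [-1.8  5.7 25.4]
[array([367.2, 204.2]), array([372.7, 204.2]), array([403.7, 204.4]), array([409.2, 204.4])]
[array([367.9, 210.4]), array([373.5, 210.4]), array([405. , 210.6]), array([410.6, 210.6])]
```

View pics/c10.png

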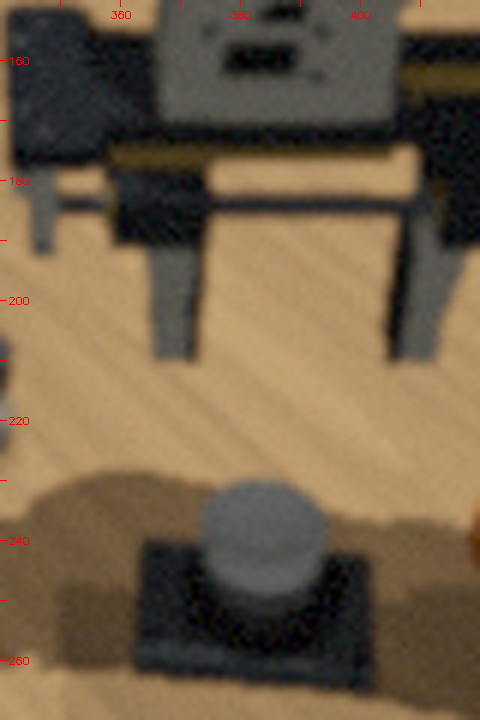

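View pics/d10.png

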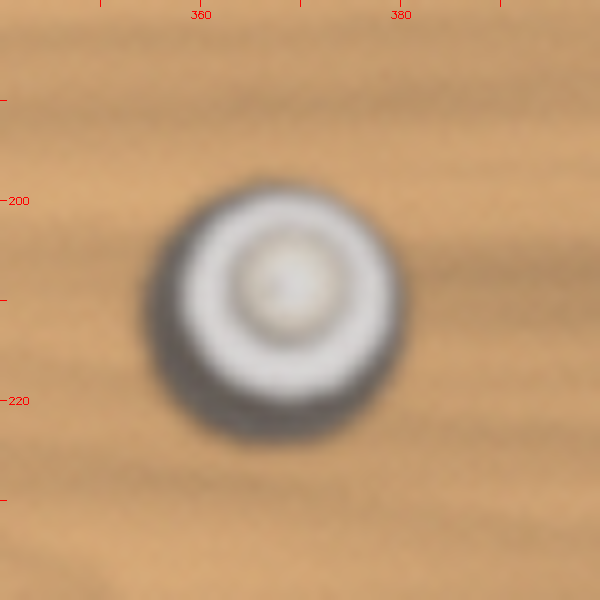

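Call:
step_arm(
  deltas=[
    [-0.006, -0.004, -0.004, -1.5, 5, 0, 0.4],
    [0, 0, 0, 0, 0, 8, 0.4],
    [0, 0, 0, 0, 0, 14, 0.4],
    [0, 0, 0, 0, 0, 16, 0.4],
    [0, 0, 0, 0, 0, 14, 0.4],
    [0, 0, 0, 0, 0, 6, 0.4],
    [0, 0, 0, 0, 0, 0, 0.4],
  ],
)

```text
time_s: 15.65
tcp_pos: [0.4464, 0.1328, 0.0634]
eef_rot: [-179.9, -0.0, 146.4]
contact_force: [-0.4, -0.1, 0.3]
gripper_width: 0.0611
```

```bash
python3 -c "
from h import *
go(446.2,139.6,41,147)"
```

```text
t 15.65 tcp [446.4298 132.7721  63.3796] rot [-179.9178   -0.0236  146.3629] F [-0.3504 -0.0873  0.2789] w 61.10639808754854
j [ 40.8805  11.3031 -37.2142  -0.0011 -41.5682 -74.5167]
turn [-0.0014 -0.0004 -0.0111] shift [ 4.   5.6 22.4]
```

Call:
step_arm(
  deltas=[
    [-0.001, 0, -0.01, 4, 5.5, 0, 0.5],
    [0, 0, 0, 0, 0, 0, 0.5],
    [0, 0, 0, 0, 0, 6, 0.5],
    [0, 0, 0, 0, 0, 7, 0.5],
    [0, 0, 0, 0, 0, 5, 0.5],
    [0, 0, 0, 0, 0, 0, 0.5],
  ],
)

```text
time_s: 16.25
tcp_pos: [0.4473, 0.1406, 0.0455]
eef_rot: [179.8, 0.0, 147.0]
contact_force: [-0.7, -0.8, -0.0]
gripper_width: 0.0658
```

```bash
python3 -c "
from h import *
go(446.2,139.6,41,147)
s=r.get_state()
for n in('scene',): cv2.imwrite(f'pics/{n}11.png',r.capture(n)[:,:,::-1])
crop(cv2.imread('pics/scene11.png'),340,170,90,100,7,'pics/c11.png')
t=s['tcp_pos'];M=Ro.from_euler('xyz',s['eef_rot'],degrees=True).as_matrix()
h=s['gripper_width']*500
for b in(-9.5,9.5):print([proj('scene',t+M@np.array([a,b,0])/1e3).round(1) for a in(-h-11,-h,h,h+11)])
"
```

```text
t 16.25 tcp [447.2616 140.6413  45.5313] rot [179.8404   0.0394 146.9714] F [-0.6556 -0.7887 -0.0155] w 65.80555753397863
j [ 41.5992  13.081  -38.0998  -0.007  -38.6549 -74.6223]
turn [ 0.0028  0.0007 -0.0005] shift [ 0.3 -1.5  4.5]
[array([362.7, 235.9]), array([368. , 235.9]), array([399.5, 236.1]), array([404.8, 236.2])]
[array([363.3, 242.3]), array([368.7, 242.3]), array([400.7, 242.5]), array([406.1, 242.5])]
```

View pics/c11.png

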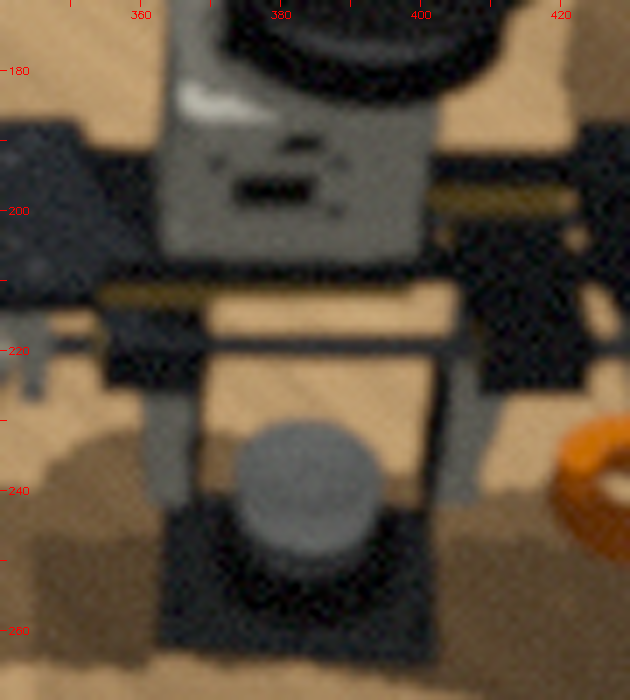

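Call:
step_arm(
  deltas=[
    [0.002, 0, 0, 0, -1.3, 3, 0.5],
    [0, 0, 0, 0, 0, 1.5, 0.5],
    [0, 0, 0, 0, 0, 0, 0.3],
    [0, 0, 0, 0, 0, 0, 0.1],
    [0, 0, 0, 0, 0, 0, -0.1],
    [0, 0, 0, 0, 0, 0, -0.2],
    [0, 0, 0, 0, 0, 0, -0.2],
  ],
  squeeze=20,
)

```text
time_s: 17.0
tcp_pos: [0.4468, 0.1396, 0.0412]
eef_rot: [179.9, 0.1, 147.0]
contact_force: [-0.3, -0.8, -0.9]
gripper_width: 0.0432
```

```bash
python3 -c "
from h import *
go(656.5,-9.5,110,147)"
```

```text
t 17.0 tcp [446.8024 139.6041  41.1743] rot [179.9321   0.0535 146.9692] F [-0.281  -0.8304 -0.8873] w 43.24856025590932
j [ 41.5695  13.4663 -38.4206   0.0544 -38.0334 -74.6431]
turn [ 0.0012  0.0009 -0.0005] shift [-257.1  -10.6  -68.6]
```

Call:
step_arm(
  deltas=[
    [0, 0, 0, 0, 0, -2, -0.2],
    [0, 0, 0, 0, 0, -4, -0.2],
    [0, 0, 0, 0, 0, -8, -0.2],
    [0, 0, 0, 0, 0, -12, -0.2],
    [0, 0, 0, 0, 0, -14, -0.2],
    [0, 0, 0, 0, 0, -14, -0.2],
    [0, 0, 0, 0, 0, -8, -0.2],
    [0, 0, 0, 0, 0, 0, -0.2],
  ],
)

```text
time_s: 17.8
tcp_pos: [0.4465, 0.1393, 0.1083]
eef_rot: [179.9, 0.1, 147.0]
contact_force: [-0.2, -0.7, -1.5]
gripper_width: 0.0434
```

```bash
python3 -c "
from h import *
go(656.5,-9.5,100,147)
for n in('scene',): cv2.imwrite(f'pics/{n}12.png',r.capture(n)[:,:,::-1])
crop(cv2.imread('pics/scene12.png'),340,170,90,100,7,'pics/c12.png')
"
```

```text
t 17.8 tcp [446.4597 139.3439 108.2838] rot [179.9151   0.0579 146.9648] F [-0.205  -0.7267 -1.4988] w 43.385353392115235
j [ 41.5737   7.6398 -34.1342   0.0447 -48.1288 -74.6387]
turn [ 0.0015  0.001  -0.0006] shift [-257.2  -10.3    8.5]
```

View pics/c12.png

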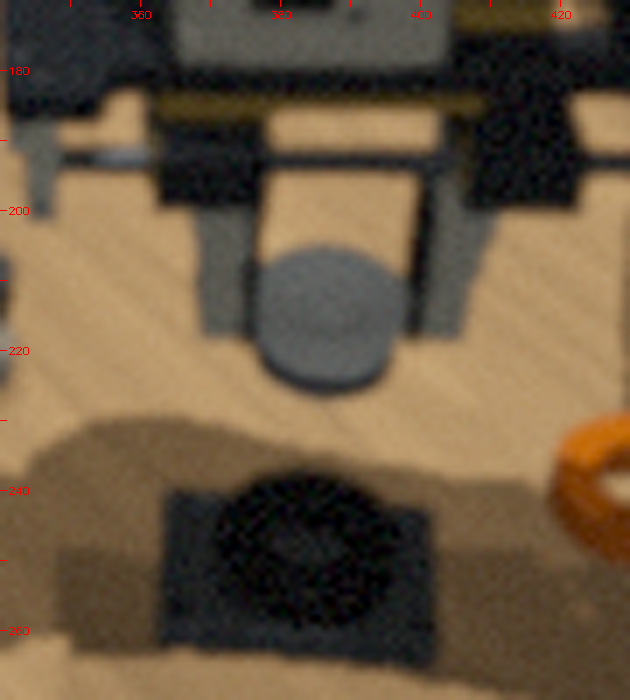

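Call:
step_arm(
  deltas=[
    [0, 0, 0, -15, -1, 0, -0.2],
    [0, 0, 0, -30, -1, 0, -0.2],
    [0, 0, 0, -38, -1, 0, -0.2],
    [0, 0, 0, -38, -1, 0, -0.2],
    [0, 0, 0, -38, -1, 0, -0.2],
    [0, 0, 0, -38, -1, 0, -0.2],
    [0, 0, 0, -30, -1, 0, -0.2],
    [0, 0, 0, -20, -1, 0, -0.2],
    [0, 0, 0, -6, 0, 0, -0.2],
    [0, 0, 0, 0, 0, 0, -0.2],
  ],
)

```text
time_s: 18.85
tcp_pos: [0.6577, -0.0125, 0.0975]
eef_rot: [-179.6, -0.5, 147.0]
contact_force: [0.1, 0.1, -2.2]
gripper_width: 0.0432
```

```bash
python3 -c "
from h import *
go(656.5,-9.5,60,147)
"
```

```text
t 18.85 tcp [657.6877 -12.5329  97.511 ] rot [-179.5777   -0.4678  147.0326] F [ 0.0529  0.0803 -2.1557] w 43.15017653517083
j [ 15.8163  25.1047 -10.1802  -0.0895 -55.341  -48.7307]
turn [-0.0074 -0.0082  0.0006] shift [ 2.3  2.2 37.5]
```

Call:
step_arm(
  deltas=[
    [-0.006, -0.007, 0, 2, 2, 0, -0.2],
    [0, 0, 0, 0, 0, 6, -0.2],
    [0, 0, 0, 0, 0, 12, -0.2],
    [0, 0, 0, 0, 0, 12, -0.2],
    [0, 0, 0, 0, 0, 6, -0.2],
    [0, 0, 0, 0, 0, 0, -0.2],
  ],
)

```text
time_s: 19.45
tcp_pos: [0.6531, -0.0068, 0.0574]
eef_rot: [-179.9, -0.2, 147.2]
contact_force: [0.7, -0.3, -1.2]
gripper_width: 0.0428
```

```bash
python3 -c "
from h import *
go(656.5,-9.5,16,147)
s=r.get_state()
for n in('scene','top'): cv2.imwrite(f'pics/{n}13.png',r.capture(n)[:,:,::-1])
crop(cv2.imread('pics/scene13.png'),215,190,90,90,8,'pics/c13.png')
crop(cv2.imread('pics/top13.png'),265,90,90,90,6,'pics/d13.png')
t=s['tcp_pos'];M=Ro.from_euler('xyz',s['eef_rot'],degrees=True).as_matrix()
h=s['gripper_width']*500
for b in(-9.5,9.5):print([proj('scene',t+M@np.array([a,b,0])/1e3).round(1) for a in(-h-11,-h,h,h+11)])
def sil(c,rad,z):
    P=np.array([proj('scene',[c[0]+rad*np.cos(k),c[1]+rad*np.sin(k),z]) for k in np.linspace(0,2*np.pi,73)]);print(z,P.min(0).round(1),P.max(0).round(1))
sil(t[:2],.022,t[2]+.0128); sil(t[:2],.022,t[2]+.0048); sil(t[:2],.020,t[2]-.0112)
sil((.6565,-.0095),.038,.01);sil((.6565,-.0095),.038,.0)
"
```

```text
t 19.45 tcp [653.1213  -6.7669  57.4009] rot [-179.8836   -0.1754  147.2007] F [ 0.7313 -0.317  -1.2176] w 42.78003640427436
j [ 16.4486  26.905  -13.3626  -0.0744 -49.935  -49.1996]
turn [-0.002  -0.0031  0.0035] shift [-4.4 -0.4 41.4]
[array([247.3, 227.5]), array([252.6, 227.5]), array([273. , 227.5]), array([278.2, 227.5])]
[array([246.1, 233.7]), array([251.4, 233.7]), array([272.2, 233.7]), array([277.5, 233.7])]
0.07020093144651457 [251. 219.] [272.5 233.3]
0.06220093144651457 [251.4 221.8] [272.8 236.2]
0.04620093144651457 [253.1 228.1] [272.3 241.2]
0.01 [244.2 234.6] [279.9 259.7]
0.0 [244.7 237.9] [280.2 263. ]
```

View pics/c13.png

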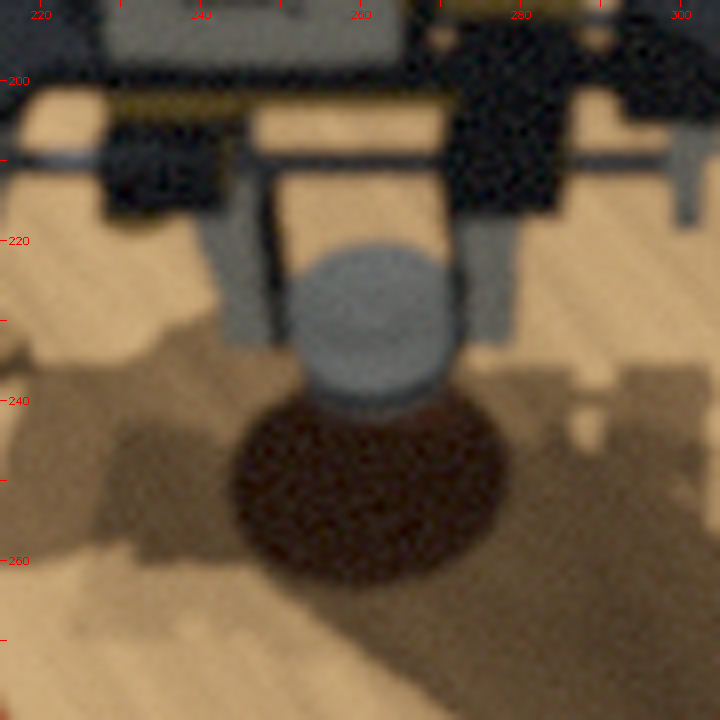

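View pics/d13.png

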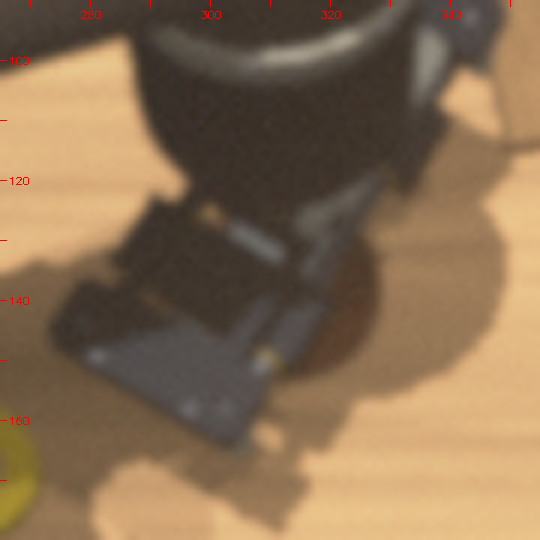

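Call:
step_arm(
  deltas=[
    [-0.002, -0.003, 0.003, -5, 0, 0, -0.2],
    [0, 0, 0, 0, 0, 5, -0.2],
    [0, 0, 0, 0, 0, 10, -0.2],
    [0, 0, 0, 0, 0, 10, -0.2],
    [0, 0, 0, 0, 0, 5, -0.2],
    [0, 0, 0, 0, 0, 0, -0.2],
    [0, 0, 0, 0, 0, 0, -0.2],
  ],
)

```text
time_s: 20.25
tcp_pos: [0.6592, -0.01, 0.0263]
eef_rot: [179.9, 0.1, 147.0]
contact_force: [0.6, 0.2, -1.1]
gripper_width: 0.043
```

```bash
python3 -c "
from h import *
go(657.2,-10.2,16,147)
"
```

```text
t 20.25 tcp [659.1882 -10.0459  26.2912] rot [179.9007   0.1239 146.9846] F [ 0.5538  0.176  -1.0969] w 42.990479838835725
j [ 16.0577  29.2252 -14.3541   0.0395 -46.2646 -49.1003]
turn [ 0.0017  0.0022 -0.0003] shift [ 1.6 -1.2 10.3]
```

Call:
step_arm(
  deltas=[
    [0.001, 0.002, 0, 1.6, -1.2, 3, -0.2],
    [0, 0, 0, 0, 0, 3, -0.2],
    [0, 0, 0, 0, 0, 2, -0.2],
    [0, 0, 0, 0, 0, 0, -0.2],
  ],
)

```text
time_s: 20.65
tcp_pos: [0.6574, -0.01, 0.0182]
eef_rot: [179.9, 0.0, 147.0]
contact_force: [0.0, -0.5, -1.4]
gripper_width: 0.0428
```

```bash
python3 -c "
from h import *
go(657.2,-10.2,15.2,147)
for n in('scene',): cv2.imwrite(f'pics/{n}14.png',r.capture(n)[:,:,::-1])
crop(cv2.imread('pics/scene14.png'),215,200,90,80,8,'pics/c14.png')
"
```

```text
t 20.65 tcp [657.4008 -10.0393  18.2227] rot [179.9235   0.0394 146.9943] F [ 0.0455 -0.5487 -1.4119] w 42.753724155438455
j [ 16.0739  29.6859 -14.8434  -0.0286 -45.3872 -49.0596]
turn [ 0.0013  0.0007 -0.0001] shift [ 0.1 -0.2  3. ]
```

View pics/c14.png

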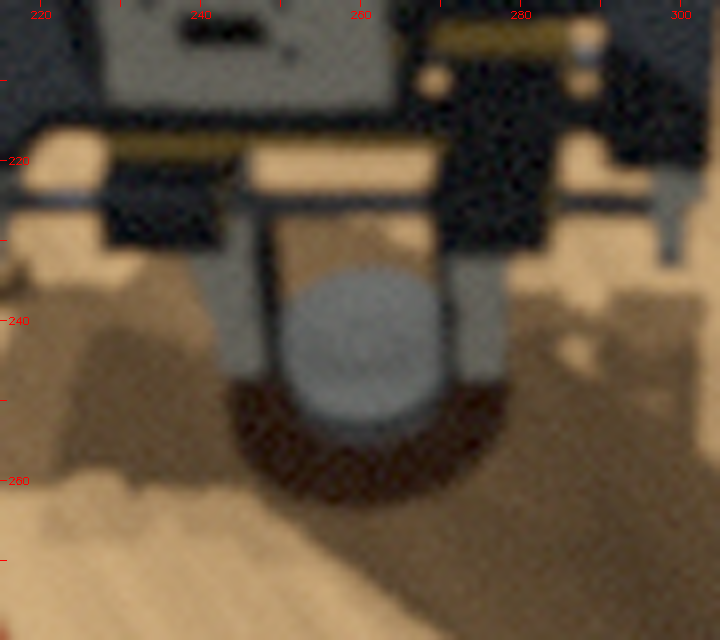

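Call:
step_arm(
  deltas=[
    [0, 0, 0, 0.6, 0, 1.5, -0.2],
    [0, 0, 0, 0, 0, 1, -0.2],
    [0, 0, 0, 0, 0, 0.5, -0.2],
    [0, 0, 0, 0, 0, 0, -0.2],
  ],
)

```text
time_s: 21.1
tcp_pos: [0.6573, -0.0096, 0.0156]
eef_rot: [179.9, 0.1, 147.0]
contact_force: [-0.1, 0.3, -2.1]
gripper_width: 0.0429
```

Call:
step_arm(
  deltas=[
    [0, 0, 0, 0, 0, 0.5, -0.2],
    [0, 0, 0, 0, 0, 0, -0.2],
  ],
)

```text
time_s: 21.3
tcp_pos: [0.6574, -0.0095, 0.0153]
eef_rot: [179.9, 0.1, 147.0]
contact_force: [0.0, 0.9, -1.4]
gripper_width: 0.0431
```

Call:
step_arm(
  deltas=[
    [0, 0, 0, 0, 0, 0.6, -0.2],
    [0, 0, 0, 0, 0, 0, -0.2],
  ],
)

```text
time_s: 21.5
tcp_pos: [0.6576, -0.0095, 0.0153]
eef_rot: [179.9, 0.1, 147.0]
contact_force: [0.2, -1.4, -1.4]
gripper_width: 0.043
```

Call:
step_arm(
  deltas=[
    [0, 0, 0, 0, 0, 0.6, -0.2],
    [0, 0, 0, 0, 0, 0, -0.2],
  ],
)

```text
time_s: 21.7
tcp_pos: [0.6577, -0.0095, 0.0153]
eef_rot: [179.8, 0.1, 147.0]
contact_force: [-0.3, -0.1, -0.6]
gripper_width: 0.0432
```

Call:
step_arm(
  deltas=[
    [0, 0, 0, 0, 0, 0, 0.1],
    [0, 0, 0, 0, 0, 0, 0.3],
    [0, 0, 0, 0, 0, 0, 0.5],
    [0, 0, 0, 0, 0, 0, 0.5],
    [0, 0, 0, 0, 0, -6, 0.5],
    [0, 0, 0, 0, 0, -14, 0.5],
    [0, 0, 0, 0, 0, -22, 0.6],
    [0, 0, 0, 0, 0, -28, 0.6],
    [0, 0, 0, 0, 0, -20, 0.6],
    [0, 0, 0, 0, 0, 0, 0.6],
  ],
)

```text
time_s: 22.7
tcp_pos: [0.6582, -0.0099, 0.1127]
eef_rot: [179.8, 0.2, 147.1]
contact_force: [-0.9, -0.5, 0.2]
gripper_width: 0.0701
```

```bash
python3 -c "
from h import *
go(444.5,137.5,110,147)
"
```

```text
t 22.7 tcp [658.1851  -9.8771 112.6971] rot [179.8237   0.2367 147.0557] F [-0.9019 -0.5167  0.1615] w 70.094219416038
j [ 16.1185  23.8046 -10.1146   0.0766 -55.7925 -49.1053]
turn [0.0031 0.0041 0.001 ] shift [259.5   7.5   1.6]
```

```bash
python3 -c "
from h import *
for n in('scene','top'): cv2.imwrite(f'pics/{n}15.png',r.capture(n)[:,:,::-1])
crop(cv2.imread('pics/top15.png'),220,190,70,70,10,'pics/d15.png')
crop(cv2.imread('pics/scene15.png'),350,220,70,60,10,'pics/c15.png')
"
```

```text
(no output)
```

View pics/d15.png

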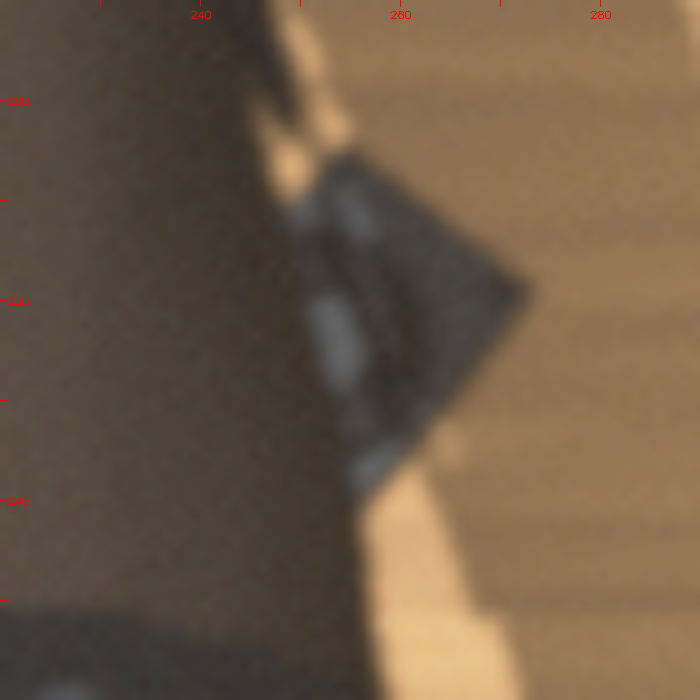

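View pics/c15.png

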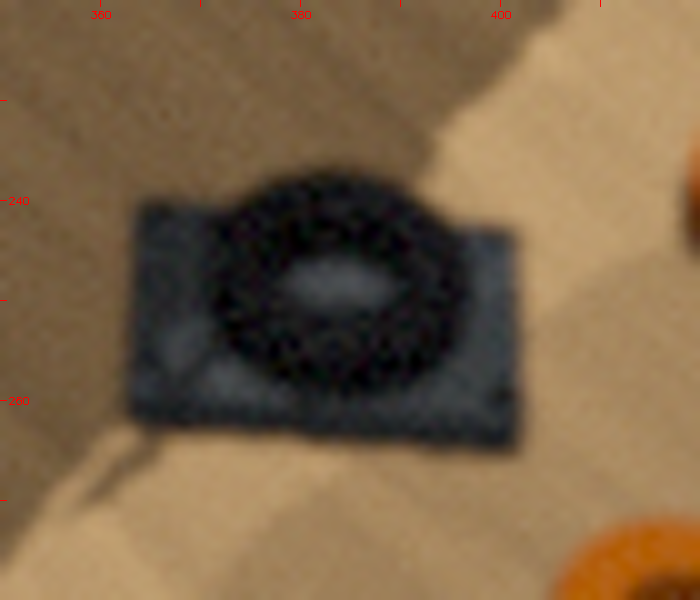

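```bash
python3 -c "
from h import *
def sil(n,c,rad,z):
    P=np.array([proj(n,[c[0]+rad*np.cos(k),c[1]+rad*np.sin(k),z]) for k in np.linspace(0,2*np.pi,73)]);return P.min(0).round(1),P.max(0).round(1)
print('driver flange in stack',sil('scene',(.4468,.1396),.022,.054),sil('top',(.4468,.1396),.022,.054))
for c in((.4468,.1396),(.4445,.1377)):
  print(c,'grom',sil('scene',c,.028,.030),sil('scene',c,.028,.014),sil('top',c,.028,.030),sil('top',c,.028,.014))
"
```

```text
driver flange in stack (array([373.7, 228.6]), array([395.2, 243.3])) (array([240.6, 212.6]), array([259.8, 231.7]))
(0.4468, 0.1396) grom (array([370., 235.]), array([396.9, 253.8])) (array([369.5, 240.4]), array([396.1, 259.3])) (array([239.7, 211.6]), array([263.6, 235.4])) (array([240.8, 212.6]), array([264.4, 236. ]))
(0.4445, 0.1377) grom (array([370.3, 234.1]), array([397.2, 252.8])) (array([369.8, 239.5]), array([396.4, 258.3])) (array([240.5, 212.5]), array([264.5, 236.3])) (array([241.6, 213.5]), array([265.2, 237. ]))
```

Call:
step_arm(
  deltas=[
    [0.002, 0.003, 0, 15, 0, 0, 0.7],
    [0, 0, 0, 30, 1, 0, 0.7],
    [0, 0, 0, 38, 1, 0, 0.7],
    [0, 0, 0, 38, 1, 0, 0.7],
    [0, 0, 0, 38, 1, 0, 0.7],
    [0, 0, 0, 38, 1, 0, 0.7],
    [0, 0, 0, 30, 1, 0, 0.7],
    [0, 0, 0, 20, 1, 0, 0.7],
    [0, 0, 0, 8, 0, 0, 0.7],
    [0, 0, 0, 0, 0, 0, 0.7],
  ],
)

```text
time_s: 23.8
tcp_pos: [0.4278, 0.1366, 0.1025]
eef_rot: [-179.1, -0.6, 146.9]
contact_force: [-0.2, 0.2, -0.4]
gripper_width: 0.0745
```

```bash
python3 -c "
from h import *
go(445.2,140.3,60,147)
for n in('top',): cv2.imwrite(f'pics/{n}16.png',r.capture(n)[:,:,::-1])
crop(cv2.imread('pics/top16.png'),280,105,70,70,10,'pics/d16.png')
"
```

```text
t 23.8 tcp [427.8026 136.6298 102.4771] rot [-179.1355   -0.6486  146.8925] F [-0.2082  0.2168 -0.447 ] w 74.48622404879177
j [ 42.6077   7.078  -35.555   -0.5555 -48.3662 -75.3376]
turn [-0.0151 -0.0113 -0.0018] shift [-13.   13.2  42.1]
```

View pics/d16.png

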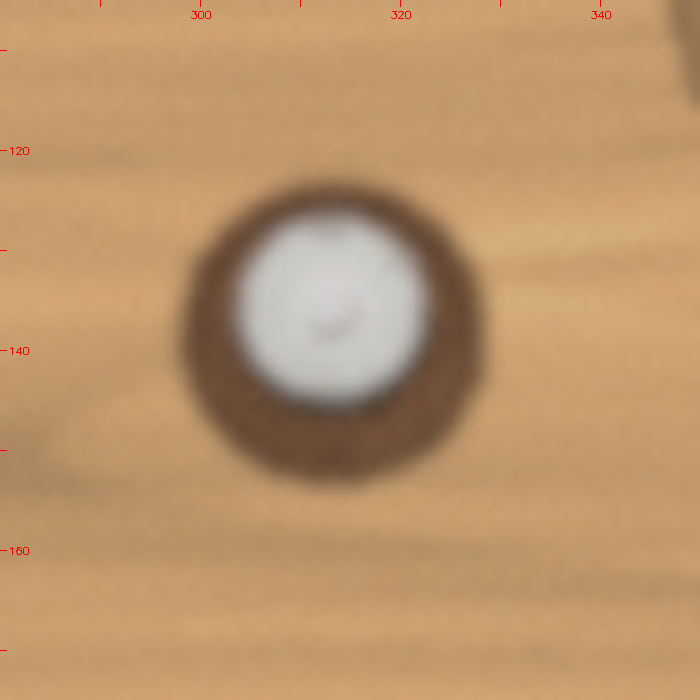

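```bash
python3 -c "
from h import *
print(ray('top',313.2,135.8,.028)*1e3,ray('top',313.4,138.4,.010)*1e3)
go(445.2,140.3,60,147)"
```

```text
[656.69946724  -9.18915515  28.        ] [655.77499403  -9.42932108  10.        ]
t 23.85 tcp [428.3125 136.4362 102.4821] rot [-179.1405   -0.645   146.8653] F [-0.6536 -1.3716 -0.2977] w 74.43146148578883
j [ 42.542    7.1142 -35.5117  -0.5515 -48.3679 -75.3019]
turn [-0.015  -0.0113 -0.0023] shift [-12.5  13.1  42.2]
```

Call:
step_arm(
  deltas=[
    [-0.014, -0.011, -0.002, -12, 13, 0, 0.8],
    [0, 0, 0, 0, 0, 0, 0.8],
    [0, 0, 0, 0, 0, 8, 0.8],
    [0, 0, 0, 0, 0, 14, 0.8],
    [0, 0, 0, 0, 0, 14, 0.8],
    [0, 0, 0, 0, 0, 6, 0.8],
    [0, 0, 0, 0, 0, 0, 0.8],
    [0, 0, 0, 0, 0, 0, 0.8],
  ],
)

```text
time_s: 24.65
tcp_pos: [0.4498, 0.138, 0.0555]
eef_rot: [-179.8, 0.0, 146.6]
contact_force: [0.2, -0.1, -0.2]
gripper_width: 0.0787
```

```bash
python3 -c "
from h import *
go(445.2,140.3,30,147)"
```

```text
t 24.65 tcp [449.8251 137.9913  55.5242] rot [-179.8125    0.0134  146.6384] F [ 0.1918 -0.1375 -0.2148] w 78.70701200156974
j [ 41.1662  12.4533 -37.1168   0.0967 -40.6071 -74.6013]
turn [-0.0033  0.0002 -0.0063] shift [ 5.1 -0.5 25.5]
```

Call:
step_arm(
  deltas=[
    [-0.003, 0, -0.006, 5, -0.5, 0, 0.8],
    [0, 0, 0, 0, 0, 6, 0.8],
    [0, 0, 0, 0, 0, 8, 0.8],
    [0, 0, 0, 0, 0, 6, 0.8],
    [0, 0, 0, 0, 0, 0, 0.8],
    [0, 0, 0, 0, 0, 0, 0.8],
  ],
)

```text
time_s: 25.25
tcp_pos: [0.4457, 0.1412, 0.0351]
eef_rot: [179.9, 0.1, 147.0]
contact_force: [-0.4, -0.3, 0.1]
gripper_width: 0.0787
```

```bash
python3 -c "
from h import *
go(445.2,140.3,17,147)
for n in('scene',): cv2.imwrite(f'pics/{n}17.png',r.capture(n)[:,:,::-1])
crop(cv2.imread('pics/scene17.png'),340,190,90,90,8,'pics/c17.png')
s=r.get_state();t=s['tcp_pos'];M=Ro.from_euler('xyz',s['eef_rot'],degrees=True).as_matrix()
h=s['gripper_width']*500
for b in(-9.5,9.5):print([proj('scene',t+M@np.array([a,b,0])/1e3).round(1) for a in(-h-11,-h,h,h+11)])
"
```

```text
t 25.25 tcp [445.6965 141.1727  35.0588] rot [179.8538   0.0616 147.0367] F [-0.3517 -0.334   0.1316] w 78.7293564462264
j [ 41.8146  13.9737 -38.8872   0.0351 -36.9818 -74.8058]
turn [0.0026 0.0011 0.0006] shift [-0.  -1.  18.1]
[array([360. , 239.4]), array([365.3, 239.4]), array([402.9, 239.6]), array([408.1, 239.7])]
[array([360.6, 245.8]), array([365.9, 245.8]), array([404.1, 246. ]), array([409.5, 246. ])]
```

View pics/c17.png

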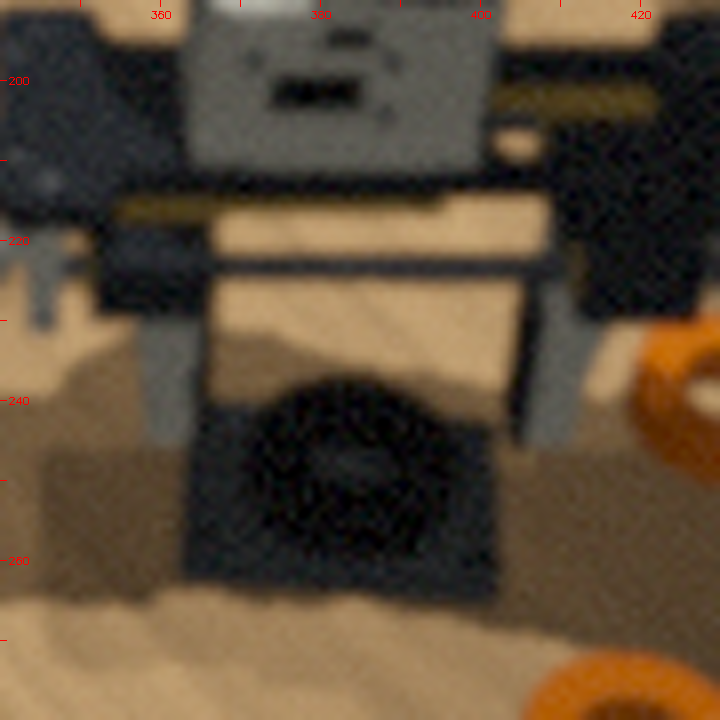

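Call:
step_arm(
  deltas=[
    [0.002, 0.001, 0, -0.6, -1, 5, 0.8],
    [0, 0, 0, 0, 0, 6, 0.8],
    [0, 0, 0, 0, 0, 4, 0.8],
    [0, 0, 0, 0, 0, 0, 0.7],
    [0, 0, 0, 0, 0, 0, 0.6],
  ],
)

```text
time_s: 25.8
tcp_pos: [0.4458, 0.1399, 0.0188]
eef_rot: [180.0, 0.0, 147.0]
contact_force: [0.5, -0.2, 0.9]
gripper_width: 0.0723
```

```bash
python3 -c "
from h import *
go(445.2,140.3,17.5,147)"
```

```text
t 25.8 tcp [445.8338 139.9309  18.7809] rot [179.9724   0.0009 147.026 ] F [ 0.5388 -0.2469  0.9302] w 72.25586199934587
j [ 41.6533  15.6446 -39.6821  -0.0113 -34.6464 -74.618 ]
turn [0.0005 0.     0.0005] shift [ 0.7 -0.   1.3]
```

Call:
step_arm(
  deltas=[
    [0, 0, 0, 0, 0, 1, 0.5],
    [0, 0, 0, 0, 0, 0, 0.4],
    [0, 0, 0, 0, 0, 0, 0.3],
    [0, 0, 0, 0, 0, 0, 0.2],
    [0, 0, 0, 0, 0, 0, 0.1],
    [0, 0, 0, 0, 0, 0, 0.1],
  ],
  squeeze=15,
)

```text
time_s: 26.4
tcp_pos: [0.446, 0.1402, 0.0181]
eef_rot: [179.9, 0.0, 147.0]
contact_force: [0.2, -0.0, -0.8]
gripper_width: 0.0559
```

```bash
python3 -c "
from h import *
go(604,-312.5,110,147)"
```

```text
t 26.4 tcp [446.044  140.1568  18.1146] rot [179.9267   0.0143 147.0314] F [ 0.2138 -0.0448 -0.8351] w 55.89409589882827
j [ 41.658   15.7109 -39.7205  -0.01   -34.4941 -74.6183]
turn [0.0013 0.0002 0.0005] shift [-378.9 -293.7  -92.2]
```

Call:
step_arm(
  deltas=[
    [0, 0, 0, 0, 0, -2, 0.1],
    [0, 0, 0, 0, 0, -5, 0.1],
    [0, 0, 0, 0, 0, -10, 0.1],
    [0, 0, 0, 0, 0, -16, 0.1],
    [0, 0, 0, 0, 0, -20, 0.1],
    [0, 0, 0, 0, 0, -20, 0.1],
    [0, 0, 0, 0, 0, -14, 0.1],
    [0, 0, 0, 0, 0, -6, 0.1],
    [0, 0, 0, 0, 0, 0, 0.1],
  ],
)

```text
time_s: 27.3
tcp_pos: [0.4461, 0.14, 0.1195]
eef_rot: [179.8, 0.1, 147.0]
contact_force: [-0.8, 0.6, -0.7]
gripper_width: 0.0561
```

```bash
python3 -c "
from h import *
go(604,-312.5,110,147)
for n in('scene',): cv2.imwrite(f'pics/{n}18.png',r.capture(n)[:,:,::-1])
crop(cv2.imread('pics/scene18.png'),340,190,90,90,8,'pics/c18.png')
"
```

```text
t 27.3 tcp [446.052  139.9537 119.5302] rot [179.804    0.0686 147.0411] F [-0.8284  0.589  -0.703 ] w 56.12865861657968
j [ 41.6544   6.7183 -33.403    0.0186 -49.6715 -74.6252]
turn [0.0034 0.0012 0.0007] shift [-378.7 -293.7    9. ]
```

View pics/c18.png

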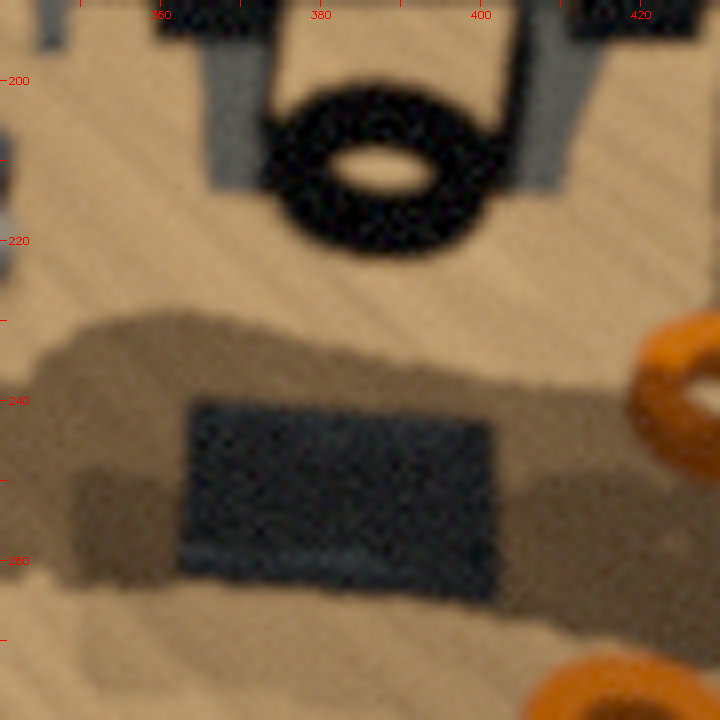

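Call:
step_arm(
  deltas=[
    [0.003, 0.001, 0, -14, -11, 0, 0.1],
    [0, 0, 0, -26, -20, 0, 0.1],
    [0, 0, 0, -34, -26, 0, 0.1],
    [0, 0, 0, -34, -26, 0, 0.1],
    [0, 0, 0, -34, -26, 0, 0.1],
    [0, 0, 0, -34, -26, 0, 0.1],
    [0, 0, 0, -34, -26, 0, 0.1],
    [0, 0, 0, -34, -26, 0, 0.1],
    [0, 0, 0, -34, -26, 0, 0.1],
    [0, 0, 0, -34, -26, 0, 0.1],
  ],
)

```text
time_s: 28.35
tcp_pos: [0.5783, -0.2403, 0.1098]
eef_rot: [-179.6, -0.6, 147.6]
contact_force: [1.0, 1.7, 0.2]
gripper_width: 0.0562
```

```bash
python3 -c "
from h import *
go(604,-312.5,110,147)"
```

```text
t 28.35 tcp [ 578.2674 -240.3062  109.8307] rot [-179.5997   -0.5872  147.56  ] F [1.0482 1.6804 0.1755] w 56.21385882403469
j [ -4.6792  21.7993 -13.7905   0.0984 -55.1163 -27.8156]
turn [-0.007  -0.0102  0.0098] shift [-60.4 -47.1  -0.5]
```

Call:
step_arm(
  deltas=[
    [-0.003, -0.005, 0.005, -26, -20, -1, 0.1],
    [0, 0, 0, -14, -11, -1, 0.1],
    [0, 0, 0, -4, -3, 0, 0.1],
    [0, 0, 0, 0, 0, 0, 0.1],
    [0, 0, 0, 0, 0, 0, 0.1],
  ],
)

```text
time_s: 28.85
tcp_pos: [0.5947, -0.2994, 0.1032]
eef_rot: [-179.5, -0.9, 146.9]
contact_force: [0.6, -0.3, -0.1]
gripper_width: 0.0562
```

```bash
python3 -c "
from h import *
go(604,-312.5,75,147)"
```

```text
t 28.85 tcp [ 594.6959 -299.3905  103.2258] rot [-179.5356   -0.8914  146.868 ] F [ 0.5617 -0.2823 -0.1463] w 56.189977636778615
j [ -9.9348  25.6289  -8.522    0.0905 -56.8514 -23.2438]
turn [-0.0081 -0.0156 -0.0022] shift [-15.4  -5.7  28. ]
```

Call:
step_arm(
  deltas=[
    [-0.007, -0.014, -0.002, -10, -4, 0, 0.1],
    [0, 0, 0, -5, -2, 8, 0.1],
    [0, 0, 0, 0, 0, 12, 0.1],
    [0, 0, 0, 0, 0, 6, 0.1],
    [0, 0, 0, 0, 0, 0, 0.1],
    [0, 0, 0, 0, 0, 0, 0.1],
  ],
)

```text
time_s: 29.45
tcp_pos: [0.6043, -0.31, 0.0744]
eef_rot: [-180.0, -0.1, 147.2]
contact_force: [-0.9, -0.2, -0.8]
gripper_width: 0.0565
```

```bash
python3 -c "
from h import *
go(604,-312.5,65,147)"
```

```text
t 29.45 tcp [ 604.3379 -309.9732   74.44  ] rot [-179.985    -0.0812  147.2208] F [-0.9191 -0.2481 -0.7667] w 56.45167812015202
j [-10.7605  27.8696  -8.9889  -0.0207 -53.2224 -22.0063]
turn [-0.0003 -0.0014  0.0039] shift [-1.1 -2.3  9.4]
```

Call:
step_arm(
  deltas=[
    [0, -0.001, 0.003, -1, -2.2, 6, 0.1],
    [0, 0, 0, 0, 0, 4, 0.1],
    [0, 0, 0, 0, 0, 0, 0.1],
    [0, 0, 0, 0, 0, 0, 0.1],
  ],
)

```text
time_s: 29.85
tcp_pos: [0.6041, -0.3125, 0.064]
eef_rot: [-180.0, 0.0, 147.0]
contact_force: [0.3, -0.4, 0.2]
gripper_width: 0.056
```

```bash
python3 -c "
from h import *
go(604,-312.5,55,147)
s=r.get_state()
for n in('scene','top'): cv2.imwrite(f'pics/{n}19.png',r.capture(n)[:,:,::-1])
crop(cv2.imread('pics/scene19.png'),190,120,80,80,9,'pics/c19.png')
crop(cv2.imread('pics/top19.png'),390,110,90,90,6,'pics/d19.png')
t=s['tcp_pos'];M=Ro.from_euler('xyz',s['eef_rot'],degrees=True).as_matrix()
h=s['gripper_width']*500
for b in(-9.5,9.5):print([proj('scene',t+M@np.array([a,b,0])/1e3).round(1) for a in(-h-11,-h,h,h+11)])
def sil(c,rad,z):
    P=np.array([proj('scene',[c[0]+rad*np.cos(k),c[1]+rad*np.sin(k),z]) for k in np.linspace(0,2*np.pi,73)]);print(z,P.min(0).round(1),P.max(0).round(1))
sil(t[:2],.028,t[2]+.0119); sil(t[:2],.014,t[2]+.0119); sil(t[:2],.028,t[2]-.0041)
c=(.604,-.3125)
sil(c,.034,.006);sil(c,.034,.0); sil(c,.005,.038)
"
```

```text
t 29.85 tcp [ 604.1187 -312.4679   64.0138] rot [-179.9893    0.0122  147.0483] F [ 0.2575 -0.4463  0.2409] w 55.97807297943473
j [-10.9614  28.5076  -9.4973   0.0184 -51.9878 -22.0017]
turn [-0.0002  0.0002  0.0008] shift [ 0.1 -0.1  9. ]
[array([210.9, 151.5]), array([215.2, 151.5]), array([236.8, 151.6]), array([241.1, 151.6])]
[array([209.4, 155.5]), array([213.7, 155.6]), array([235.7, 155.6]), array([240. , 155.6])]
0.07591376620307133 [213.5 143.8] [235.8 155.6]
0.07591376620307133 [219.1 146.7] [230.3 152.6]
0.059913766203071324 [214.5 149.1] [236.6 161. ]
0.006 [215.3 164.9] [241.3 179.7]
0.0 [215.6 166.7] [241.6 181.5]
0.038 [224.8 160.9] [228.7 163.1]
```

View pics/c19.png

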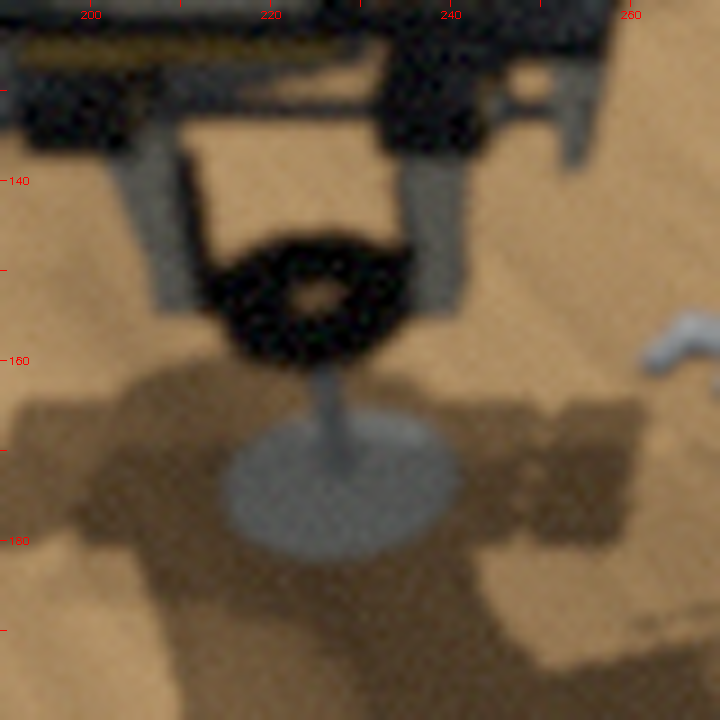

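View pics/d19.png

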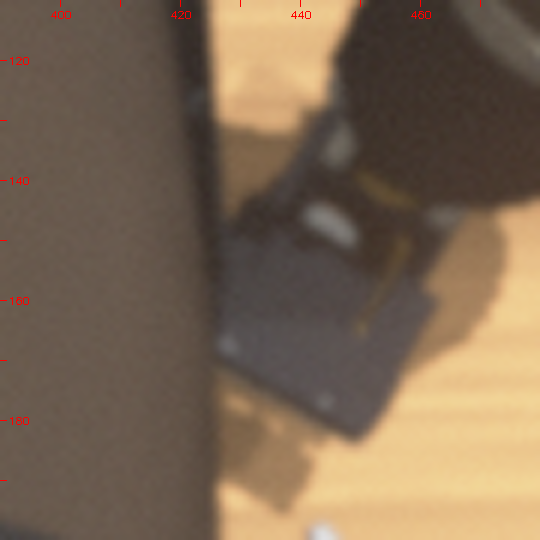

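Call:
step_arm(
  deltas=[
    [0, 0, 0, -0.4, 0.1, 4, 0.1],
    [0, 0, 0, 0, 0, 8, 0.1],
    [0, 0, 0, 0, 0, 8, 0.1],
    [0, 0, 0, 0, 0, 4, 0.1],
    [0, 0, 0, 0, 0, 0, 0.1],
    [0, 0, 0, 0, 0, 0, 0.1],
  ],
)

```text
time_s: 30.55
tcp_pos: [0.6045, -0.3125, 0.0377]
eef_rot: [-180.0, -0.0, 147.0]
contact_force: [0.8, 0.8, -0.1]
gripper_width: 0.0559
```

```bash
python3 -c "
from h import *
go(604.5,-312.8,15,147)"
```

```text
t 30.55 tcp [ 604.4663 -312.5068   37.6521] rot [-179.9898   -0.0017  147.0482] F [ 0.8337  0.8351 -0.0644] w 55.870617006037115
j [-10.9622  30.1597 -10.701    0.0117 -49.1447 -21.9972]
turn [-0.0002 -0.      0.0008] shift [-0.2 -0.2 22.7]
```

Call:
step_arm(
  deltas=[
    [0, 0, 0, 0, 0, 4, 0.1],
    [0, 0, 0, 0, 0, 7, 0.1],
    [0, 0, 0, 0, 0, 7, 0.1],
    [0, 0, 0, 0, 0, 3, 0.1],
    [0, 0, 0, 0, 0, 0, 0.1],
    [0, 0, 0, 0, 0, 0, 0.1],
  ],
)

```text
time_s: 31.15
tcp_pos: [0.6046, -0.3126, 0.0148]
eef_rot: [-180.0, 0.0, 147.0]
contact_force: [0.1, 0.2, -0.5]
gripper_width: 0.0558
```

```bash
python3 -c "
from h import *
go(604.5,-312.8,10.2,147)
for n in('scene',): cv2.imwrite(f'pics/{n}20.png',r.capture(n)[:,:,::-1])
crop(cv2.imread('pics/scene20.png'),190,130,80,70,9,'pics/c20.png')"
```

```text
t 31.15 tcp [ 604.5657 -312.5517   14.7814] rot [-179.9908    0.0058  147.0485] F [ 0.0886  0.19   -0.4951] w 55.83427798913197
j [-10.9634  31.6525 -11.6777   0.0147 -46.6678 -21.9982]
turn [-0.0002  0.0001  0.0008] shift [-0.1 -0.2  4.6]
```

View pics/c20.png

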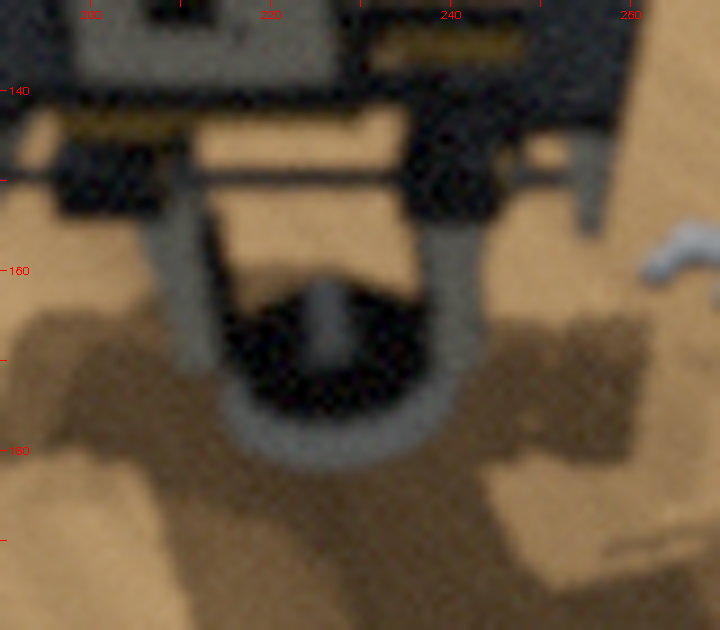

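Call:
step_arm(
  deltas=[
    [0, 0, 0, 0, 0, 2, 0.1],
    [0, 0, 0, 0, 0, 1.5, 0.1],
    [0, 0, 0, 0, 0, 0.5, 0.1],
    [0, 0, 0, 0, 0, 0, 0.1],
  ],
)

```text
time_s: 31.6
tcp_pos: [0.605, -0.3126, 0.0112]
eef_rot: [180.0, 0.1, 147.1]
contact_force: [-0.2, -0.1, -0.8]
gripper_width: 0.0563
```

Call:
step_arm(
  deltas=[
    [0, 0, 0, 0, 0, 0.6, 0.1],
    [0, 0, 0, 0, 0, 0, 0.1],
  ],
)

```text
time_s: 31.8
tcp_pos: [0.6051, -0.3127, 0.0107]
eef_rot: [180.0, 0.1, 147.1]
contact_force: [-0.1, -0.1, -0.2]
gripper_width: 0.0561
```

Call:
step_arm(
  deltas=[
    [0, 0, 0, 0, 0, 0.6, 0.1],
    [0, 0, 0, 0, 0, 0, 0.1],
  ],
)

```text
time_s: 32.0
tcp_pos: [0.6052, -0.3127, 0.0102]
eef_rot: [180.0, 0.1, 147.1]
contact_force: [0.0, -0.1, -0.3]
gripper_width: 0.056
```

Call:
step_arm(
  deltas=[
    [0, 0, 0, 0, 0, 0.6, 0.1],
    [0, 0, 0, 0, 0, 0, 0.1],
  ],
)

```text
time_s: 32.2
tcp_pos: [0.6053, -0.3127, 0.01]
eef_rot: [180.0, 0.1, 147.1]
contact_force: [-0.0, -0.6, -0.6]
gripper_width: 0.0559
```

Call:
step_arm(
  deltas=[
    [0, 0, 0, 0, 0, 0.6, 0.1],
    [0, 0, 0, 0, 0, 0, 0.1],
  ],
)

```text
time_s: 32.4
tcp_pos: [0.6054, -0.3128, 0.01]
eef_rot: [180.0, 0.1, 147.1]
contact_force: [-0.1, 0.6, -1.0]
gripper_width: 0.0564
```

Call:
step_arm(
  deltas=[
    [0, 0, 0, 0, 0, 0, 0.35],
    [0, 0, 0, 0, 0, 0, 0.5],
    [0, 0, 0, 0, 0, 0, 0.7],
    [0, 0, 0, 0, 0, 0, 0.7],
    [0, 0, 0, 0, 0, -5, 0.7],
    [0, 0, 0, 0, 0, -12, 0.7],
    [0, 0, 0, 0, 0, -20, 0.7],
    [0, 0, 0, 0, 0, -26, 0.7],
    [0, 0, 0, 0, 0, -26, 0.7],
    [0, 0, 0, 0, 0, -10, 0.7],
  ],
)

```text
time_s: 33.4
tcp_pos: [0.6044, -0.3127, 0.1136]
eef_rot: [-179.9, -0.0, 147.1]
contact_force: [0.9, -0.3, 0.3]
gripper_width: 0.0745
```

```bash
python3 -c "
from h import *
go(445,138.5,110,147)
for n in('scene','top'): cv2.imwrite(f'pics/{n}21.png',r.capture(n)[:,:,::-1])
crop(cv2.imread('pics/scene21.png'),350,220,70,60,10,'pics/c21.png')
crop(cv2.imread('pics/top21.png'),220,190,70,70,10,'pics/d21.png')
crop(cv2.imread('pics/top21.png'),155,120,90,90,8,'pics/e21.png')
crop(cv2.imread('pics/scene21.png'),190,130,80,70,9,'pics/f21.png')"
```

```text
t 33.4 tcp [ 604.3807 -312.7262  113.626 ] rot [-179.9487   -0.0018  147.0728] F [ 0.937  -0.3186  0.2687] w 74.45559233493337
j [-10.9605  25.793   -6.6867   0.0556 -57.5412 -21.9965]
turn [-0.0009 -0.      0.0013] shift [379.1 292.1   3.4]
```

View pics/c21.png

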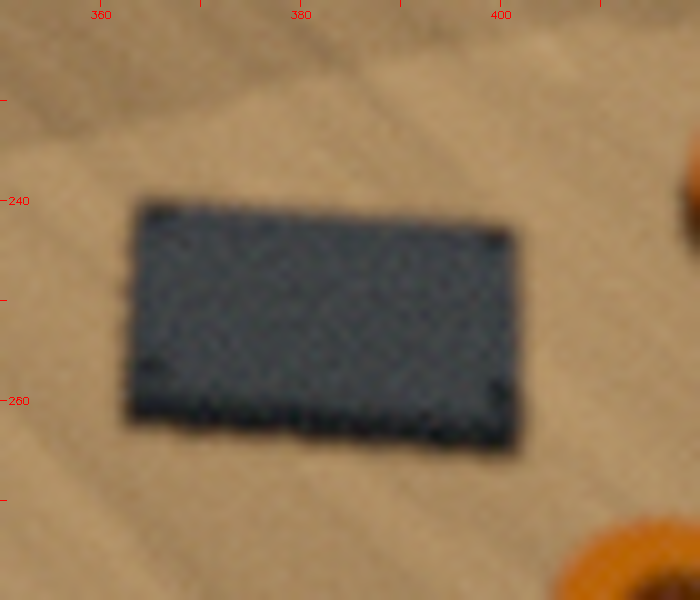

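View pics/d21.png

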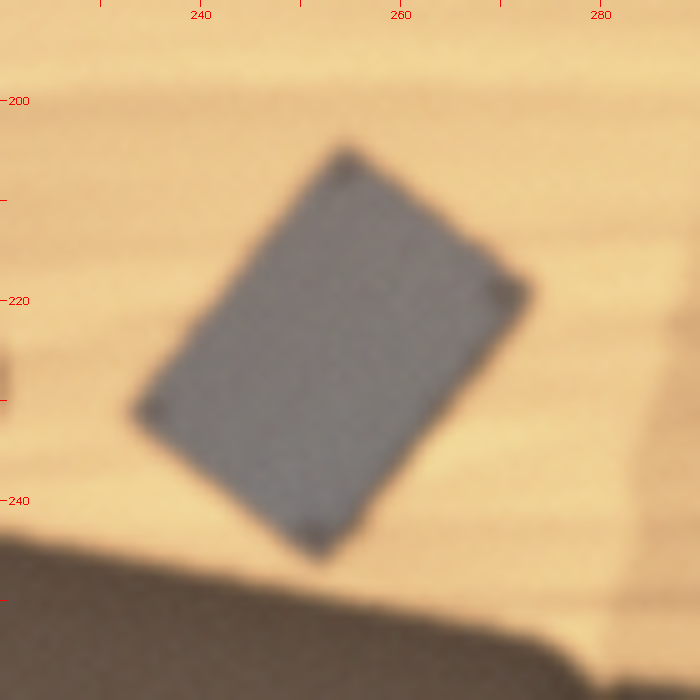

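View pics/e21.png

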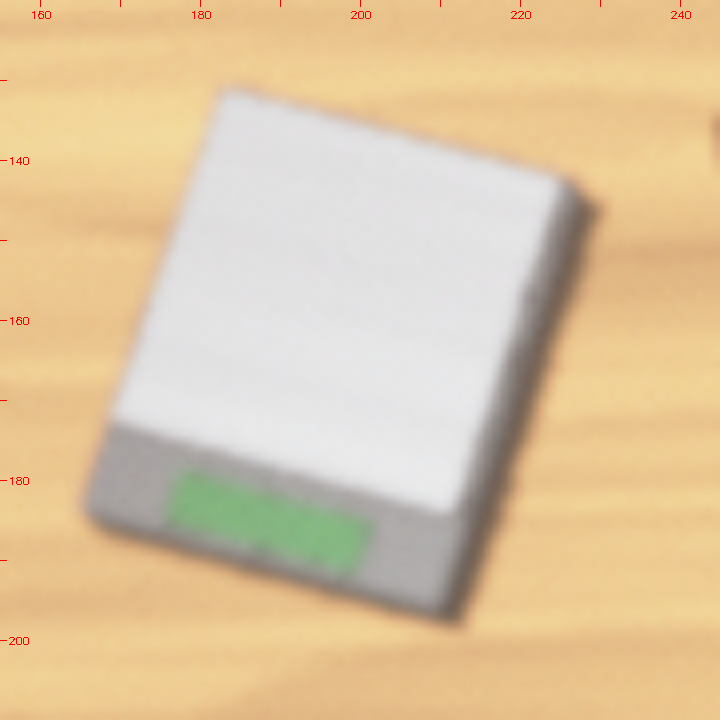

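View pics/f21.png

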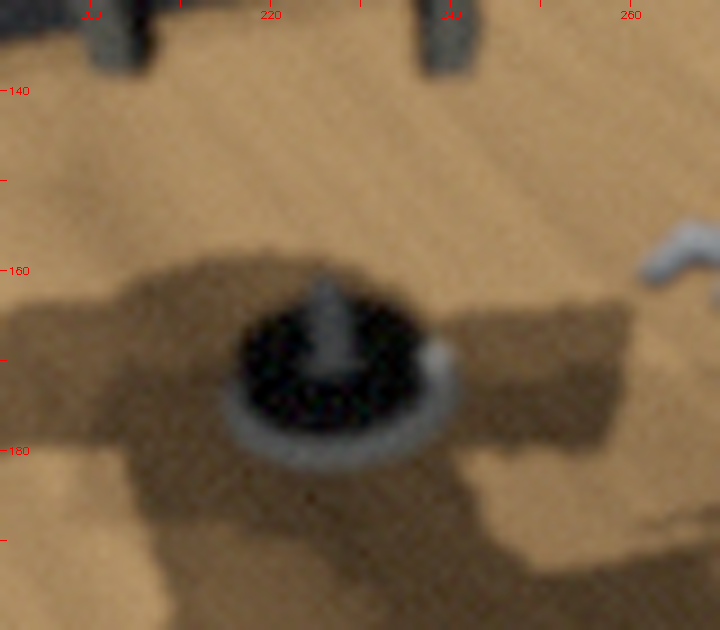

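```bash
python3 -c "
from h import *
from scipy.optimize import least_squares
def ext(n,p,zs,a,b):
    th=np.radians(p[2]);R=np.array([[np.cos(th),-np.sin(th)],[np.sin(th),np.cos(th)]])
    return np.array([[proj(n,[*(np.array(p[:2])+R@[sx*a,sy*b])/1e3,z/1e3]) for sx,sy in((1,1),(1,-1),(-1,-1),(-1,1))] for z in zs]).reshape(-1,2)
def fit(p0,zs,a,b,ms):
    def f(p):
        o=[]
        for n,M in ms:
            E=ext(n,p,zs,a,b)
            for m,d in M:
                o.append(E[np.argmax(E@np.array(d))]-m)
        return np.concatenate(o)
    s=least_squares(f,p0);print(s.x.round(2));print(f(s.x).reshape(-1,2).round(1).tolist())
mt=('top',[((254.5,204.5),(0,-1)),((273.2,218.9),(1,0)),((252,245.8),(0,1)),((233.4,231),(-1,0))])
ms=('scene',[((363.7,240.2),(-1,-2)),((401.3,242.7),(1,-2)),((401.8,265.5),(1,2)),((362.5,262.5),(-1,2))])
fit([445,139,-39],[0,14],42,30,[mt]);fit([445,139,-39],[0,14],42,30,[ms]);fit([445,139,-39],[0,14],42,30,[mt,ms])
pt=('top',[((182.75,131.5),(-1,-3)),((226,142.5),(3,-1)),((212.1,184),(1,3)),((169,172.9),(-3,1))])
ps=('scene',[((320,307.3),(-3,-1)),((375.7,294),(1,-3)),((397.3,341.7),(3,1)),((336.7,356.7),(-1,3))])
fit([609,267,-16],[34],54,54,[pt]);fit([609,267,-16],[34],54,54,[ps]);fit([609,267,-16],[34],54,54,[pt,ps])
"
```

```text
[445.85 138.76 -38.88]
[[-0.3, -1.3], [1.2, 0.2], [0.5, 1.1], [-1.4, -0.0]]
[447.99 140.34 -38.38]
[[-0.7, -1.3], [0.7, -1.1], [0.6, 1.0], [-0.7, 1.0]]
[446.75 139.33 -38.65]
[[-0.6, -1.7], [1.0, -0.2], [0.4, 0.7], [-1.7, -0.3], [-0.4, -1.9], [0.9, -1.5], [0.7, 0.6], [-0.5, 0.4]]
[608.02 268.46 -16.54]
[[0.2, -0.5], [-0.3, -0.3], [0.2, 0.7], [-0.1, 0.2]]
[611.51 271.64 -17.33]
[[-0.8, -1.6], [-0.2, -0.7], [1.1, 0.7], [-0.2, 1.0]]
[610.13 270.32 -17.04]
[[-0.3, -1.5], [-0.9, -0.9], [-0.8, -0.1], [-1.0, -0.9], [-0.6, -2.3], [-0.3, -1.6], [1.3, -0.4], [0.3, 0.1]]
```

Call:
step_arm(
  deltas=[
    [0, 0, 0, 14, 11, 0, 1],
    [0, 0, 0, 26, 20, 0, 1],
    [0, 0, 0, 36, 28, 0, 1],
    [0, 0, 0, 36, 28, 0, 1],
    [0, 0, 0, 36, 28, 0, 1],
    [0, 0, 0, 36, 28, 0, 1],
    [0, 0, 0, 36, 28, 0, 1],
    [0, 0, 0, 36, 28, 0, 1],
    [0, 0, 0, 36, 28, 0, 1],
    [0, 0, 0, 30, 23, 0, 1],
  ],
)

```text
time_s: 34.5
tcp_pos: [0.4557, 0.0843, 0.102]
eef_rot: [-179.4, -0.7, 146.5]
contact_force: [0.5, 0.7, -0.1]
gripper_width: 0.0879
```

Call:
step_arm(
  deltas=[
    [0, 0, 0, 16, 13, 0, 1],
    [0, 0, -0.07, 8, 6, 0, 1],
    [0, 0, -0.14, 0, 0, 0, 1],
    [0, 0, -0.149, 0, 0, 0, 1],
    [0, 0, -0.149, 0, 0, 0, 1],
    [0, 0, -0.149, 0, 0, 0, 1],
    [0, 0, -0.149, 0, 0, 0, 1],
    [0, 0, -0.149, 0, 0, 0, 1],
    [0, 0, -0.149, 0, 0, 0, 1],
    [0, 0, -0.149, 0, 0, 0, 1],
  ],
)

```text
time_s: 35.5
tcp_pos: [0.4303, 0.1168, 0.0927]
eef_rot: [179.3, -1.7, -140.6]
contact_force: [0.9, -0.2, 0.5]
gripper_width: 0.0877
```

```bash
python3 -c "
from h import *
go(446.8,138.7,70,-128.7)"
```

```text
t 35.5 tcp [430.3463 116.7719  92.6886] rot [ 179.2592   -1.6952 -140.6287] F [ 0.8571 -0.2471  0.5159] w 87.68944352445148
j [ 39.9436   8.0612 -35.8379  -1.0229 -47.7932   0.1151]
turn [ 0.016  -0.0281 -0.2084] shift [-27.3   6.2  22. ]
```

Call:
step_arm(
  deltas=[
    [0.014, -0.026, -0.1, -10, 3, 0, 1],
    [0, 0, -0.09, -9, 3, 0, 1],
    [0, 0, 0, -5, 0, 0, 1],
    [0, 0, 0, 0, 0, 0, 1],
  ],
)

```text
time_s: 35.9
tcp_pos: [0.4392, 0.1368, 0.0888]
eef_rot: [179.9, -0.5, -129.2]
contact_force: [-0.3, -0.1, -0.6]
gripper_width: 0.0875
```

```bash
python3 -c "
from h import *
go(446.8,138.7,70,-128.7)"
```

```text
t 35.9 tcp [439.2188 136.7965  88.8397] rot [ 179.8569   -0.4822 -129.2299] F [-0.3057 -0.0764 -0.627 ] w 87.5446858014985
j [ 41.8799   8.8352 -35.8787  -0.0933 -45.7847   8.955 ]
turn [ 0.0025 -0.0084 -0.0093] shift [-6.4 -4.7 18.8]
```

Call:
step_arm(
  deltas=[
    [0.002, -0.008, -0.009, -6, -4.5, 0, 1],
    [0, 0, 0, 0, 0, 6, 1],
    [0, 0, 0, 0, 0, 10, 1],
    [0, 0, 0, 0, 0, 10, 1],
    [0, 0, 0, 0, 0, 10, 1],
    [0, 0, 0, 0, 0, 4, 1],
    [0, 0, 0, 0, 0, 0, 1],
    [0, 0, 0, 0, 0, 0, 1],
  ],
)

```text
time_s: 36.7
tcp_pos: [0.445, 0.1367, 0.0431]
eef_rot: [179.9, -0.2, -129.1]
contact_force: [-1.0, 0.8, -0.0]
gripper_width: 0.0877
```

```bash
python3 -c "
from h import *
go(446.8,138.7,25,-128.7)
for n in('scene',): cv2.imwrite(f'pics/{n}22.png',r.capture(n)[:,:,::-1])
crop(cv2.imread('pics/scene22.png'),340,190,90,90,8,'pics/c22.png')
s=r.get_state();t=s['tcp_pos'];M=Ro.from_euler('xyz',s['eef_rot'],degrees=True).as_matrix()
h=s['gripper_width']*500
for b in(-9.5,9.5):print([proj('scene',t+M@np.array([a,b,0])/1e3).round(1) for a in(-h-11,-h,h,h+11)])
"
```

```text
t 36.7 tcp [444.9604 136.7238  43.1301] rot [ 179.8985   -0.2456 -129.0834] F [-1.0477  0.8398 -0.0107] w 87.74554823105468
j [ 41.3607  13.2536 -38.2851  -0.0949 -38.7204   9.6299]
turn [ 0.0018 -0.0043 -0.0067] shift [-2.8 -0.2 18.1]
[array([378.9, 257.1]), array([379. , 253.2]), array([379.5, 224.2]), array([379.5, 220.8])]
[array([388.5, 257.9]), array([388.5, 253.9]), array([388.3, 224.8]), array([388.3, 221.5])]
```

View pics/c22.png

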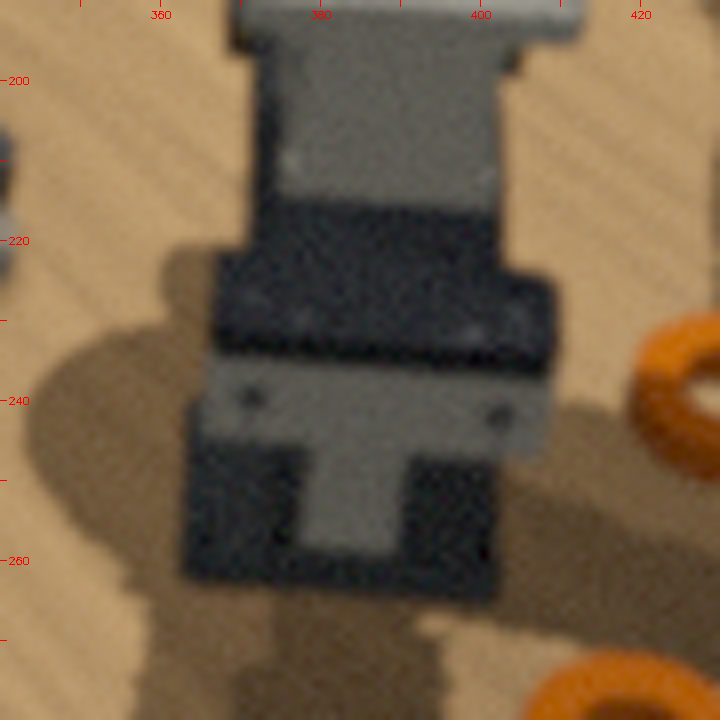

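Call:
step_arm(
  deltas=[
    [0.001, -0.004, -0.006, -2.8, -0.2, 0, 1],
    [0, 0, 0, 0, 0, 6, 1],
    [0, 0, 0, 0, 0, 9, 1],
    [0, 0, 0, 0, 0, 8, 1],
    [0, 0, 0, 0, 0, 4, 1],
    [0, 0, 0, 0, 0, 0, 1],
    [0, 0, 0, 0, 0, 0, 1],
  ],
)

```text
time_s: 37.45
tcp_pos: [0.4475, 0.1395, 0.0144]
eef_rot: [180.0, 0.1, -128.7]
contact_force: [0.1, -0.6, -0.1]
gripper_width: 0.0876
```

```bash
python3 -c "
from h import *
go(446.8,138.7,3.5,-128.7)"
```

```text
t 37.45 tcp [447.5366 139.488   14.357 ] rot [ 179.981     0.1006 -128.6944] F [ 0.1135 -0.6333 -0.0935] w 87.55142311226324
j [ 41.4312  16.1856 -39.7471  -0.0643 -33.9714   9.9277]
turn [0.0003 0.0018 0.0001] shift [ 1.1  0.1 10.9]
```

Call:
step_arm(
  deltas=[
    [0, 0.001, 0, 0.5, 0, 4, 1],
    [0, 0, 0, 0, 0, 3, 1],
    [0, 0, 0, 0, 0, 2, 1],
    [0, 0, 0, 0, 0, 0, 1],
  ],
)

```text
time_s: 37.85
tcp_pos: [0.4475, 0.1392, 0.0049]
eef_rot: [180.0, 0.1, -128.7]
contact_force: [-0.1, 0.2, 0.4]
gripper_width: 0.0875
```

```bash
python3 -c "
from h import *
go(446.8,138.7,3.5,-128.7)"
```

```text
t 37.85 tcp [447.466  139.2473   4.9117] rot [ 179.9897    0.0788 -128.6969] F [-0.1107  0.1748  0.4148] w 87.52027326618891
j [ 41.4241  17.1633 -40.2405  -0.044  -32.5203   9.9161]
turn [0.0002 0.0014 0.0001] shift [0.8 0.2 1.4]
```

Call:
step_arm(
  deltas=[
    [0, 0.001, 0, 0, 0, 1.2, 0.9],
    [0, 0, 0, 0, 0, 0, 0.7],
    [0, 0, 0, 0, 0, 0, 0.5],
    [0, 0, 0, 0, 0, 0, 0.4],
    [0, 0, 0, 0, 0, 0, 0.3],
    [0, 0, 0, 0, 0, 0, 0.1],
    [0, 0, 0, 0, 0, 0, 0.1],
    [0, 0, 0, 0, 0, 0, 0.1],
  ],
  squeeze=50,
)

```text
time_s: 38.65
tcp_pos: [0.4475, 0.1392, 0.0039]
eef_rot: [180.0, 0.0, -128.7]
contact_force: [0.3, -0.5, -0.9]
gripper_width: 0.0593
```

```bash
python3 -c "
from h import *
go(609,268.2,110,-106.5)"
```

```text
t 38.65 tcp [447.4562 139.1586   3.8705] rot [ 179.9962    0.0197 -128.6859] F [ 0.3266 -0.5425 -0.9393] w 59.302936265751484
j [ 41.4307  17.2923 -40.2714  -0.0134 -32.4176   9.8947]
turn [-0.      0.0004 -0.3872] shift [-201.7  -45.4 -106.1]
```

Gripped at 59 mm. Lift gently.

Call:
step_arm(
  deltas=[
    [0, 0, 0, 0, 0, -2, 0.1],
    [0, 0, 0, 0, 0, -4, 0.1],
    [0, 0, 0, 0, 0, -8, 0.1],
    [0, 0, 0, 0, 0, -14, 0.1],
    [0, 0, 0, 0, 0, -18, 0.1],
    [0, 0, 0, 0, 0, -20, 0.1],
    [0, 0, 0, 0, 0, -18, 0.1],
    [0, 0, 0, 0, 0, -10, 0.1],
    [0, 0, 0, 0, 0, -3, 0.1],
    [0, 0, 0, 0, 0, 0, 0.1],
  ],
)

```text
time_s: 39.65
tcp_pos: [0.4434, 0.1367, 0.1047]
eef_rot: [179.8, -0.4, -128.8]
contact_force: [-0.2, 0.6, -6.3]
gripper_width: 0.0593
```

```bash
python3 -c "
from h import *
go(609,268.2,110,-106.5)
for n in('scene',): cv2.imwrite(f'pics/{n}23.png',r.capture(n)[:,:,::-1])
crop(cv2.imread('pics/scene23.png'),340,170,90,90,8,'pics/c23.png')"
```

```text
t 39.65 tcp [443.4367 136.6507 104.7033] rot [ 179.7975   -0.3637 -128.8486] F [-0.1609  0.5519 -6.3207] w 59.32912614204716
j [ 41.4191   7.891  -34.3256  -0.1854 -48.1762   9.8558]
turn [ 0.0047 -0.0056 -0.3901] shift [-206.3  -46.4   -6.8]
```

View pics/c23.png

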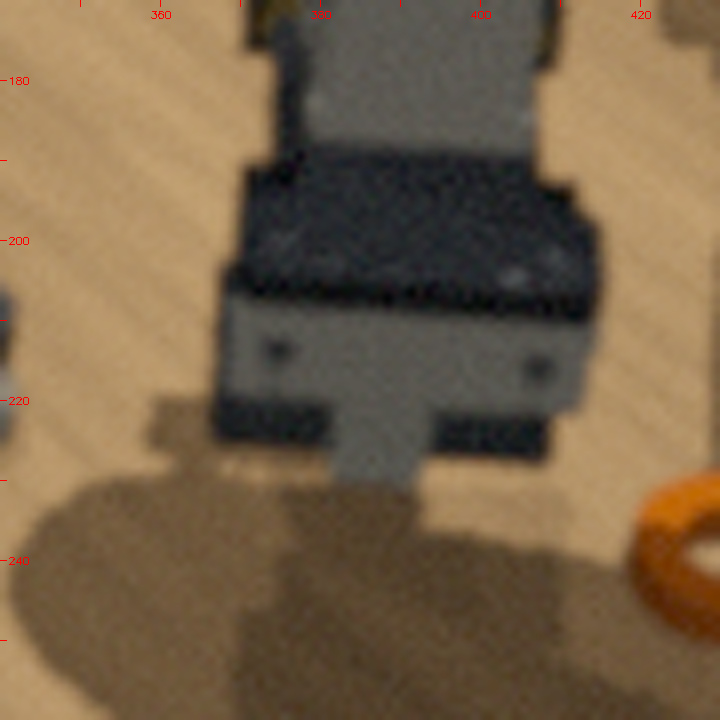

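Call:
step_arm(
  deltas=[
    [0.004, -0.005, 0, -12, -3, 0, 0.1],
    [0, 0, 0, -24, -5, -1, 0.1],
    [0, 0, 0, -32, -7, -1, 0.1],
    [0, 0, 0, -32, -7, -1, 0.1],
    [0, 0, 0, -32, -7, -1, 0.1],
    [0, 0, 0, -30, -7, -1, 0.1],
    [0, 0, 0, -22, -5, -1, 0.1],
    [0, 0, 0, -12, -3, -1, 0.1],
    [0, 0, 0, -3, 0, -1, 0.1],
    [0, 0, 0, 0, 0, 0, 0.1],
  ],
)

```text
time_s: 40.7
tcp_pos: [0.6085, 0.2688, 0.0955]
eef_rot: [179.9, -1.1, -128.9]
contact_force: [0.2, 0.9, -6.6]
gripper_width: 0.059
```

Call:
step_arm(
  deltas=[
    [0, 0, -0.06, 0, 0, -1, 0.1],
    [0, 0, -0.09, 0, 0, -1, 0.1],
    [0, 0, -0.1, 0, 0, -1, 0.1],
    [0, 0, -0.09, 0, 0, -1, 0.1],
    [0, 0, -0.03, 0, 0, -1, 0.1],
    [0, 0, 0, 0, 0, 0, 0.1],
  ],
)

```text
time_s: 41.3
tcp_pos: [0.6039, 0.2656, 0.0954]
eef_rot: [179.1, -1.4, -106.9]
contact_force: [0.4, 0.4, -6.7]
gripper_width: 0.0591
```

```bash
python3 -c "
from h import *
go(609,268.2,75,-106.5)"
```

```text
t 41.3 tcp [603.8818 265.6356  95.401 ] rot [ 179.1217   -1.3585 -106.9088] F [ 0.3674  0.3804 -6.6905] w 59.10570665162981
j [ 40.6379  25.8942  -9.2203  -0.0147 -56.503   32.4512]
turn [ 0.0154 -0.0237 -0.0073] shift [-4.4 -4.5 20.2]
```

Call:
step_arm(
  deltas=[
    [0.014, -0.022, -0.007, -4, -4, 0, 0.1],
    [0, 0, 0, 0, 0, 0, 0.1],
    [0, 0, 0, 0, 0, 6, 0.1],
    [0, 0, 0, 0, 0, 8, 0.1],
    [0, 0, 0, 0, 0, 2, 0.1],
    [0, 0, 0, 0, 0, 0, 0.1],
  ],
)

```text
time_s: 41.9
tcp_pos: [0.6064, 0.2666, 0.0761]
eef_rot: [179.8, -0.3, -106.8]
contact_force: [-0.2, 0.8, -5.5]
gripper_width: 0.0594
```

```bash
python3 -c "
from h import *
go(609,268.2,50,-106.5)
for n in('scene','top'): cv2.imwrite(f'pics/{n}24.png',r.capture(n)[:,:,::-1])
crop(cv2.imread('pics/scene24.png'),305,250,120,120,6,'pics/c24.png')"
```

```text
t 41.9 tcp [606.4475 266.5939  76.0901] rot [ 179.7548   -0.2976 -106.7801] F [-0.1774  0.8357 -5.461 ] w 59.38716594773394
j [ 40.5327  26.5863 -10.959   -0.0573 -52.8375  32.7213]
turn [ 0.0043 -0.0052 -0.0049] shift [-2.4 -2.1 26.1]
```

View pics/c24.png

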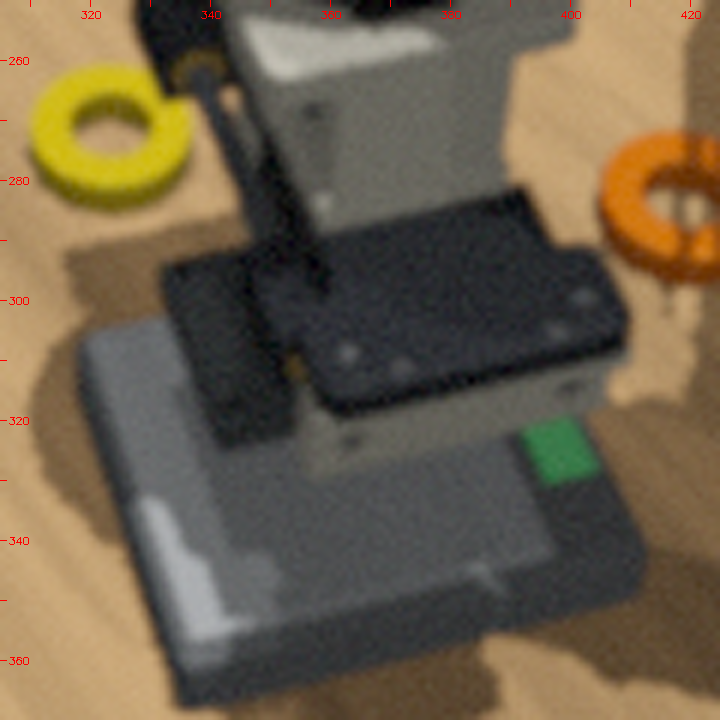

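View pics/top24.png

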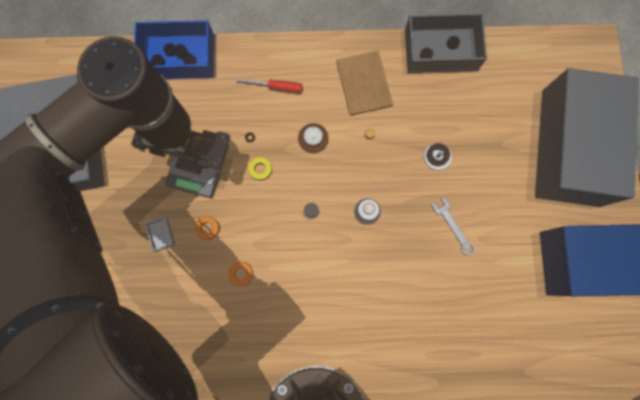

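Call:
step_arm(
  deltas=[
    [0.004, -0.005, -0.004, -2.2, -2, 0, 0.1],
    [0, 0, 0, 0, 0, 5, 0.1],
    [0, 0, 0, 0, 0, 8, 0.1],
    [0, 0, 0, 0, 0, 8, 0.1],
    [0, 0, 0, 0, 0, 4, 0.1],
    [0, 0, 0, 0, 0, 0, 0.1],
    [0, 0, 0, 0, 0, 0, 0.1],
  ],
)

```text
time_s: 42.7
tcp_pos: [0.6095, 0.2685, 0.049]
eef_rot: [-180.0, 0.0, -106.5]
contact_force: [-0.4, 0.3, -5.4]
gripper_width: 0.0598
```

```bash
python3 -c "
from h import *
go(609,268.2,39,-106.5)"
```

```text
t 42.7 tcp [609.5103 268.4548  49.0325] rot [-179.9833    0.0213 -106.5257] F [-0.4199  0.2824 -5.4009] w 59.829061657849934
j [ 40.5095  28.3123 -12.234    0.0032 -49.4267  32.9628]
turn [-0.0003  0.0004 -0.0004] shift [ 0.4  0.4 10. ]
```

Call:
step_arm(
  deltas=[
    [0, 0, 0, 0.3, 0.3, 3, 0.1],
    [0, 0, 0, 0, 0, 3, 0.1],
    [0, 0, 0, 0, 0, 1.5, 0.1],
    [0, 0, 0, 0, 0, 0, 0.1],
    [0, 0, 0, 0, 0, 0, 0.1],
  ],
)

```text
time_s: 43.2
tcp_pos: [0.6095, 0.2685, 0.0415]
eef_rot: [-179.9, 0.1, -106.5]
contact_force: [-0.4, -1.2, -6.5]
gripper_width: 0.0595
```

```bash
python3 -c "
from h import *
go(609,268.2,38,-106.5)"
```

```text
t 43.2 tcp [609.5451 268.4908  41.5361] rot [-179.9398    0.0693 -106.5186] F [-0.3699 -1.2256 -6.4717] w 59.54948813002479
j [ 40.516   28.7627 -12.6466   0.0171 -48.4998  32.9541]
turn [-0.0011  0.0012 -0.0003] shift [0.4 0.4 3.5]
```

Call:
step_arm(
  deltas=[
    [-0.001, 0.001, 0, 0, 0, 1.5, 0.1],
    [0, 0, 0, 0, 0, 1, 0.1],
    [0, 0, 0, 0, 0, 0, 0.1],
  ],
)

```text
time_s: 43.5
tcp_pos: [0.6097, 0.2687, 0.0392]
eef_rot: [-180.0, 0.0, -106.5]
contact_force: [0.8, 0.2, -5.4]
gripper_width: 0.0593
```

Call:
step_arm(
  deltas=[
    [0, 0, 0, 0, 0, 0.7, 0.1],
    [0, 0, 0, 0, 0, 0, 0.1],
  ],
)

```text
time_s: 43.7
tcp_pos: [0.6098, 0.2687, 0.0385]
eef_rot: [-180.0, 0.0, -106.5]
contact_force: [-0.4, -0.3, -5.2]
gripper_width: 0.0596
```

Call:
step_arm(
  deltas=[
    [0, 0, 0, 0, 0, 0.6, 0.1],
    [0, 0, 0, 0, 0, 0, 0.1],
  ],
)

```text
time_s: 43.9
tcp_pos: [0.6099, 0.2687, 0.038]
eef_rot: [-180.0, 0.0, -106.5]
contact_force: [0.1, -0.9, -6.7]
gripper_width: 0.0594
```

Call:
step_arm(
  deltas=[
    [0, 0, 0, 0, 0, 0.6, 0.1],
    [0, 0, 0, 0, 0, 0, 0.1],
  ],
)

```text
time_s: 44.1
tcp_pos: [0.61, 0.2688, 0.0381]
eef_rot: [-179.9, 0.1, -106.5]
contact_force: [-0.1, -0.1, -6.7]
gripper_width: 0.0596
```

Call:
step_arm(
  deltas=[
    [0, 0, 0, 0, 0, 0.6, 0.1],
    [0, 0, 0, 0, 0, 0, 0.1],
  ],
)

```text
time_s: 44.3
tcp_pos: [0.61, 0.2688, 0.038]
eef_rot: [-179.9, 0.1, -106.5]
contact_force: [-1.2, 0.5, -5.1]
gripper_width: 0.0594
```

Call:
step_arm(
  deltas=[
    [0, 0, 0, 0, 0, 0.7, 0.1],
    [0, 0, 0, 0, 0, 0, 0.1],
  ],
)

```text
time_s: 44.5
tcp_pos: [0.61, 0.2689, 0.038]
eef_rot: [-179.9, 0.1, -106.5]
contact_force: [-1.2, -0.1, -5.2]
gripper_width: 0.0592
```

Call:
step_arm(
  deltas=[
    [0, 0, 0, 0, 0, 1.5, 0.1],
    [0, 0, 0, 0, 0, 1.5, 0.1],
  ],
)

```text
time_s: 44.7
tcp_pos: [0.61, 0.2689, 0.0379]
eef_rot: [-179.9, 0.1, -106.4]
contact_force: [-7.5, -1.8, 12.0]
gripper_width: 0.0594
```

Contact is confirmed (+12 N). Relax, release, and go up.

Call:
step_arm(
  deltas=[
    [0, 0, 0, 0, 0, 0, 0.1],
    [0, 0, 0, 0, 0, 0, 0.42],
    [0, 0, 0, 0, 0, 0, 0.6],
    [0, 0, 0, 0, 0, 0, 0.9],
    [0, 0, 0, 0, 0, 0, 0.9],
    [0, 0, 0, 0, 0, -5, 0.9],
    [0, 0, 0, 0, 0, -12, 0.9],
    [0, 0, 0, 0, 0, -20, 0.9],
    [0, 0, 0, 0, 0, -26, 0.9],
    [0, 0, 0, 0, 0, -20, 0.9],
  ],
)

```text
time_s: 45.7
tcp_pos: [0.6109, 0.269, 0.1245]
eef_rot: [-179.8, 0.1, -106.4]
contact_force: [0.3, -0.1, 0.3]
gripper_width: 0.0834
```

```bash
python3 -c "
from h import *
go(480,20,160,-106.5)"
```

```text
t 45.7 tcp [610.947  269.0253 124.5161] rot [-179.7862    0.0755 -106.3814] F [ 0.252  -0.0699  0.2693] w 83.37692115438632
j [ 40.5448  24.0165  -8.0646   0.1631 -57.7391  32.9869]
turn [-0.0037  0.0013  0.0021] shift [275.8  55.3 -36.1]
```

Call:
step_arm(
  deltas=[
    [0, 0, 0, 15, 3, -6, 0.9],
    [0, 0, 0, 30, 6, -8, 0.9],
    [0, 0, 0, 40, 8, -8, 0.9],
    [0, 0, 0, 40, 8, -8, 0.9],
    [0, 0, 0, 40, 8, -8, 0.9],
    [0, 0, 0, 40, 8, -6, 0.9],
    [0, 0, 0, 35, 8, -4, 0.9],
    [0, 0, 0, 20, 4, -2, 0.9],
    [0, 0, 0, 8, 2, 0, 0.9],
    [0, 0, 0, 0, 0, 0, 0.9],
  ],
)

```text
time_s: 46.7
tcp_pos: [0.4745, 0.0159, 0.1811]
eef_rot: [-179.4, 0.6, -106.4]
contact_force: [-0.0, 0.6, 0.2]
gripper_width: 0.0835
```

```bash
python3 -c "
from h import *
for n in('scene','top'): cv2.imwrite(f'pics/{n}25.png',r.capture(n)[:,:,::-1])
crop(cv2.imread('pics/top25.png'),155,120,90,90,8,'pics/d25.png')
crop(cv2.imread('pics/scene25.png'),305,270,120,100,6,'pics/c25.png')"
```

```text
(no output)
```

View pics/d25.png

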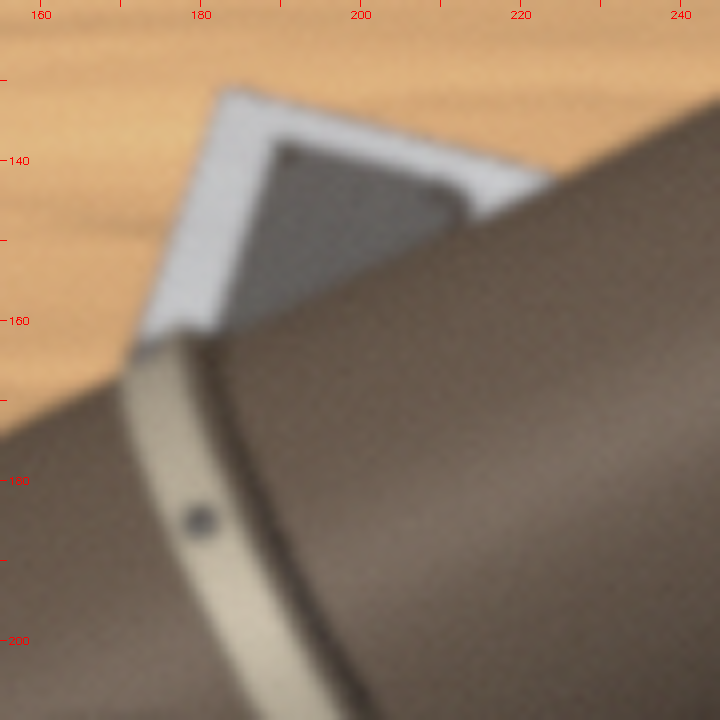

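View pics/c25.png

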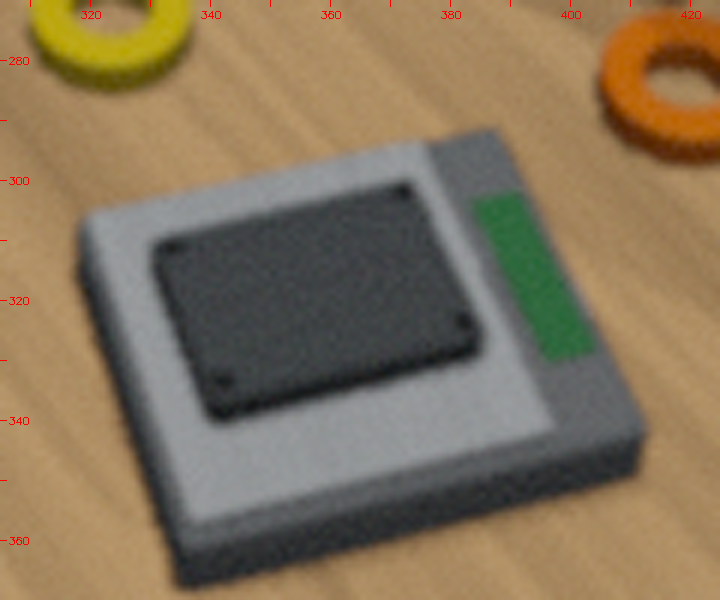

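View pics/top25.png

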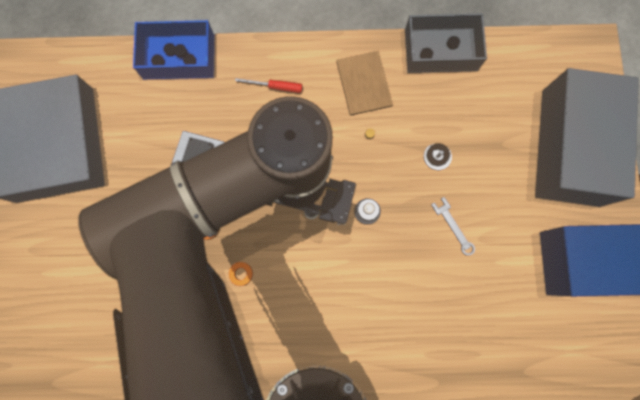

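```bash
cat > fit.py <<'E'
from h import *
from scipy.optimize import least_squares
def fit(n,p0,a,b,obs):
    # obs: list of (px,(sx,sy),z)
    def f(p):
        th=np.radians(p[2]);R=np.array([[np.cos(th),-np.sin(th)],[np.sin(th),np.cos(th)]])
        return np.concatenate([proj(n,[*(np.array(p[:2])+R@[s[0]*a,s[1]*b])/1e3,z/1e3])-m for m,s,z in obs])
    s=least_squares(f,p0);print(n,s.x.round(2),f(s.x).reshape(-1,2).round(1).tolist())
E
python3 -c "
from fit import *
# pan: +x away from display
pan=[((319.7,305.5),(1,-1),34),((376.3,293.8),(-1,-1),34),((397.5,341.3),(-1,1),34),((336.2,357),(1,1),34)]
fit('scene',[609,268,-16.5],54,54,pan)
pl=[((330.5,310.3),(1,-1),48),((373.5,300.2),(-1,-1),48),((384.8,329),(-1,1),34),((340.3,340.3),(1,1),34)]
fit('scene',[609,268,-16.5],42,30,pl)
# camera +x? print directions
"
```

```text
scene [610.96 270.9  -17.89] [[-0.2, -0.5], [-0.5, -0.8], [0.7, 1.0], [-0.0, 0.0]]
scene [609.74 268.96 -16.2 ] [[-1.3, -1.4], [0.4, -2.1], [1.5, 1.1], [-0.6, 1.9]]
```

Call:
step_arm(
  deltas=[
    [0, 0, 0, 20, 0, -4, 0.9],
    [0, 0, 0, 40, 0, -4, 0.9],
    [0, 0, 0, 45, 3, -4, 0.9],
    [0, 0, 0, 45, 3, -4, 0.9],
    [0, 0, 0, 45, 3, -4, 0.9],
    [0, 0, 0, 40, 3, -4, 0.9],
    [0, 0, 0, 25, 0, 0, 0.9],
    [0, 0, 0, 10, 0, 0, 0.9],
    [0, 0, 0, 0, 0, 0, 0.9],
  ],
)

```text
time_s: 47.7
tcp_pos: [0.3958, -0.2414, 0.2006]
eef_rot: [-179.6, 0.4, -105.5]
contact_force: [-0.1, 0.5, -0.8]
gripper_width: 0.0831
```

```bash
python3 -c "
from h import *
cv2.imwrite('pics/top26.png',r.capture('top')[:,:,::-1])
crop(cv2.imread('pics/top26.png'),155,120,90,90,8,'pics/d26.png')
crop(cv2.imread('pics/top26.png'),290,110,180,120,4,'pics/e26.png')"
```

```text
(no output)
```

View pics/d26.png

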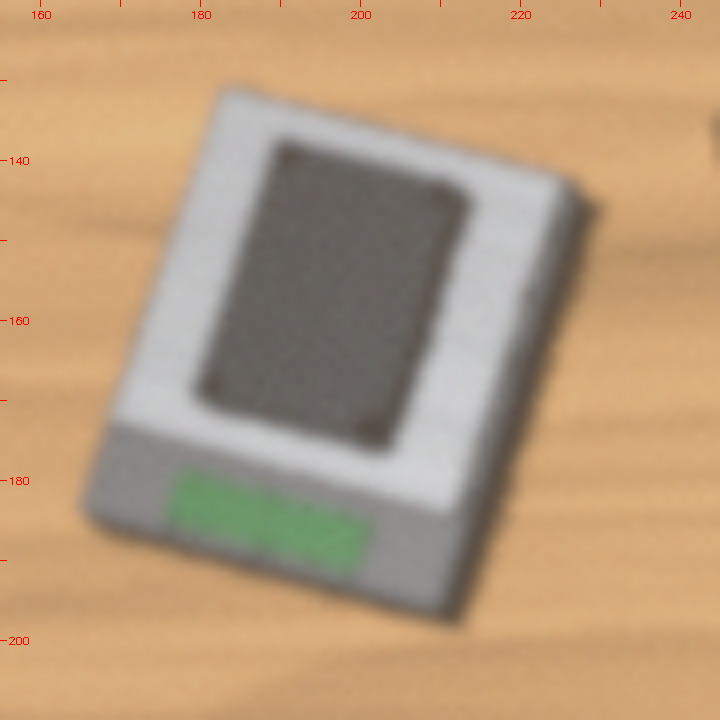

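View pics/e26.png

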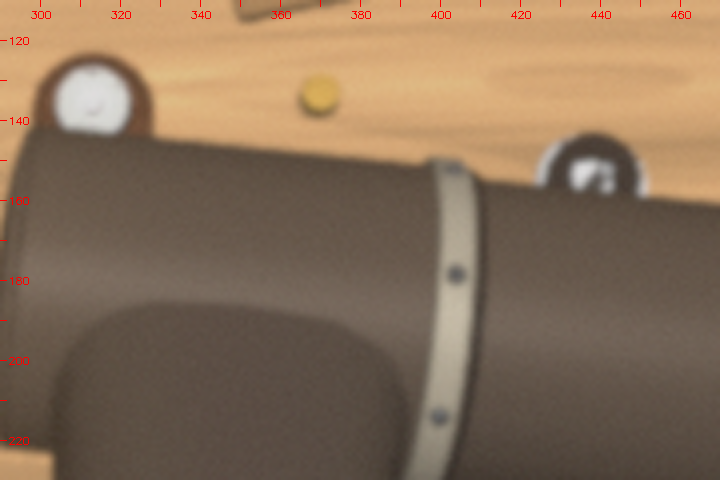

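```bash
python3 -c "
from fit import *
pan=[((182.75,131.3),(1,1),34),((226,142.5),(1,-1),34),((212.1,184),(-1,-1),34),((169,172.9),(-1,1),34)]
fit('top',[609,268,-16.5],54,54,pan)
fit('top',[609,268,-16.5],42,30,[((189.6,137.25),(1,1),48),((214,143.75),(1,-1),34),((204,176.5),(-1,-1),34),((179,170),(-1,1),48)])
fit('top',[609,268,-16.5],42,30,[((189.6,137.25),(1,1),48),((214,143.75),(1,-1),41),((204,176.5),(-1,-1),34),((179,170),(-1,1),41)])
"
```

```text
top [608.14 268.47 -16.59] [[0.2, -0.4], [-0.3, -0.4], [0.2, 0.6], [-0.1, 0.1]]
top [607.97 268.41 -15.33] [[-0.7, -0.8], [0.4, 0.2], [0.6, 0.7], [-0.3, -0.1]]
top [607.88 268.55 -16.76] [[-0.2, -0.9], [0.1, -0.2], [0.0, 0.9], [0.2, 0.2]]
```

```bash
python3 -c "
from h import *
cv2.imwrite('pics/scene27.png',r.capture('scene')[:,:,::-1])"
```

```text
(no output)
```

View pics/scene27.png

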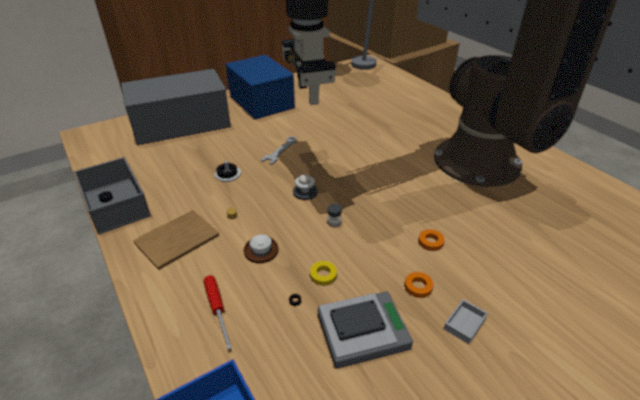

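The final view shows the dome on the pedestal (305,186), the driver in the tray (261,246), the grommet on the post (228,171) and the plate on the pan (358,320). The arm is clear of everything.

```bash
python3 -c "
from plant import r
print(r.close_job())"
```

```text
the job is handed in; nothing more can be done
None
```

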